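# Jar up the truffles, close the double lid, then lift off only the outer lid

## Robot

A 6-joint arm with a two-finger parallel gripper is mounted at the origin on the work surface. World frame = base frame: x ahead of the robot, y to its left, z up, the work surface at z = 0. Lengths are in m, angles in rad, forces in N, time in s.
With the tool pointing down it reaches from about 0.35 to 0.775 m from the base axis. Payload 7.3 kg.
Tool frame: the origin (TCP) lies on the centre line of the jaws, within the pads' length; the fingertips stand robot.nose_length ahead of it and the grasp point (between the pads) is the TCP (robot.nose_length is the distance from the TCP to the fingertips, in m); z points along the fingers, y is the direction in which the jaws open and shut (so a half turn about z gives the same grasp; the last joint's range is limited). The gripper opens to 92 mm and grips with 3 to 60 N. Pads are 19 mm wide; open, the fingers measure 130 mm over their backs; the gripper's body (75 mm by 190 mm) begins 47 mm behind the grasp point.
Start: joints at [-1.406, 0.342, 1.524, -0, 1.275, -0.146], TCP at [0.161, -0.5, 0.246] pointing down, gripper open.
Joint ranges: [-2.53, 2.53], [-0.77, 2.02], [0.04, 2.7], [-1, 4.14], [0.28, 2.66], [-3.11, 3.11]. Speed limits (rad/s): [2.57, 2.57, 3.14, 3.14, 3.14, 3.14].

## Interface

Orientations are given as [roll, pitch, yaw] about the fixed x, y, z axes, in that order (R = Rz(yaw) Ry(pitch) Rx(roll)).
In Python, from cell import robot, read_camera gives the robot as it stands.
- The arm moves only by the shell command python3 -m crank 'ROWS' [FORCE]. ROWS is JSON, a list of rows, each a list of 7 numbers: the shift along the tool's x, y, z in cm, then the turn, a rotation vector about the tool's x, y, z in degrees, then the opening, from 0 (shut) to 1 (fully open). In form: [[tx, ty, tz, wx, wy, wz, jaw], ...]. A call has 1 to 5 rows; each row is the pose to reach, as a shift and turn from the pose commanded when the call began, along the tool's axes at that moment; what a row does not reach only later rows make up. A row lasts 1/8 s, in which the tool goes at most 62.5 mm and 10.7 degrees, less where a joint would pass 70% of its speed; a pose out of reach is approached as far as the arm can. A call with a gripper value outside its range is refused whole. The fingers move at their own pace and stop on an object; FORCE is the grip in N (left out, the last holds). Time passes only in rows, so rows that repeat a pose let the fingers close. It gives the time, the measured TCP pose, the force and the opening at its end, in the units of the state.
- robot.observe(): the state, without advancing time (a new reading comes with each control period).
- read_camera(name): name is "scene" or "top"; returns a dict with "frame" (480x640x3 uint8, red, green, blue), "intrinsics" (3x3 intrinsics, pixels), "R" (3x3) and "t" (3): a world point X has camera coordinates R X + t. Camera axes: x right, y down, z forward; pixel columns grow to the right and rows downward; lengths in m; the calibration is good to about 2 mm. A picture is of the moment at which its call begins. There is no depth.
- robot.hand_in(): hands the job in, once; it reports no verdict.
The state is a dict: "time": time; "qpos": joint angles; "qvel": joint speeds; "joint_efforts": joint torques, N m; "tool_pos": TCP position; "tool_rot": TCP orientation; "contact_force": force on the tool from outside, world axes, zero at the start; "torque": the same for the moment, N m; "opening": finger opening in m.
Only numpy, scipy, OpenCV 4.12 (cv2) and the standard library are available. Lean on these libraries where they do the work, as an engineer would, in place of code of your own. Each camera call takes 0.05 s, during which the arm holds its last target.

## Task

Tip the four truffles out of the copper pouring pan into the pink jar, then stand the empty pan upright on the bench and let go of it. Carry the two nested lids together (the red knob lifts both), lower them onto the jar without dropping them and let go; then lift the pink outer lid alone (the white collar is its own handle), roughly level, to 10 cm above where it sat, leaving the inner lid seated and undisturbed, and finish while still holding the outer lid motionless in the air. Do not push the jar about or disturb the other things on the bench.

Things in the scene. Friction and masses are not known exactly. Their poses are not given: they have to be found in the camera images.
- jar: open pink stoneware truffle jar, round, 134 mm across outside, 124 mm inside, 90 mm tall, 0.9 kg, loose on the bench. Origin: centre of its underside; z up. Its floor is 6 mm thick, its rim is flat and plain.
- pourer: copper pouring pan with a black upright handle on its -x side, 0.24 kg: open cone, 68 mm across at the foot, 112 at the rim, 56 tall, wall 3, sides flaring 21 degrees. Origin: centre of its underside, z up. Holds the four truffles at the start; they roll freely and are all out once it is tipped about 100 degrees.
- handle (a point): grip point on the pan's handle, 80 mm from the pan's axis on its -x side, 74 above its underside. The handle is an upright blade, 18 mm along the pan's x, 14 thick along its y, 34 to 92 above the underside (36 above the rim), joined to the pan by a 12 mm bar 34 to 46 up. Take it across its thickness, from above or leaning outwards.
- lip (a point): point on the pan's rim opposite the handle, at (56, 0, 56) mm in the pan's frame, where the truffles roll out when it is tipped away from the handle.
- inner_lid: bare-metal inner lid, 0.18 kg, with a red knob. Origin: centre of its underside, z up. A chamfered plug 112 mm across, 10 deep, enters the jar; above it a flange 142 across, 4 thick, rests on the rim: seated, its origin is 80 mm above the jar's. Knob: round post 22 across, 14 to 80 mm up. It starts standing on the bench under the outer lid; lifting it by the knob brings both lids.
- knob_top (a point): centre of the red knob's top, 80 mm above the inner lid's underside; the top 34 mm of the knob stand above the outer lid's white collar when the lids are nested.
- outer_lid: pink outer lid, 0.15 kg. Origin: on its axis, at the underside of its plate, z up. Plate 154 mm across, 4 thick, with a 34 mm hole for the red knob; a skirt 148 inside hangs 10 mm down. Nested it lies loosely (3 mm side play) on the inner lid's flange, origin 14 mm above the inner lid's, 94 above the jar's when seated. White collar round the hole, its own handle: 52 outside, 4 to 32 mm up.
- collar_top (a point): centre of the top of the white collar, 32 mm above the outer lid's origin (28 mm above the plate's upper face).
- truffle1_center (a point): centre of chocolate truffle 1, a dark brown ball 24 mm across, 12 g
- truffle2_center (a point): centre of chocolate truffle 2, a dark brown ball 24 mm across, 12 g
- truffle3_center (a point): centre of chocolate truffle 3, a dark brown ball 24 mm across, 12 g
- truffle4_center (a point): centre of chocolate truffle 4, a dark brown ball 24 mm across, 12 g
- nozzle_a: bystander, to be left alone: brass icing nozzle, a small cone 27 across and 48 tall (mm); origin on its underside, at its centre
- nozzle_b: bystander, to be left alone: second brass icing nozzle, a small cone 27 across and 48 tall (mm); origin on its underside, at its centre
- steel_cup: bystander, to be left alone: small bare-metal cup, 66 across, 55 tall (mm); origin on its underside, at its centre
- syrup: bystander, to be left alone: amber glass syrup bottle, 52 across, 130 tall (mm); origin on its underside, at its centre
- scraper: bystander, to be left alone: bench scraper lying flat: 130 wide along its y, metal blade 85 long with a black grip, 14 high (mm); origin on its underside, near its middle
- spatula: bystander, to be left alone: long spatula lying flat, 240 long (mm); origin on its underside, near its middle
Things that resemble listed ones, but are neither listed nor needed, are in the scene too. Leave any green look-alike of the inner_lid alone. Leave any blue look-alike of the jar alone.

How it is judged:
By the outcome, as a careful person would: the job done as asked, in the order asked, and still so for the second after the job is handed in, while the arm keeps its last pose, push and grip.
It also fails if it takes over 72 s, if anything falls off the work surface, if the arm or the gripper's body presses on something with over 40 N, if the wrist force passes 120 N, or if a joint passes its speed limit or range.

## Working session

There is one attempt and no reset: what is moved stays moved. The work goes in short steps, Python scripts to look and compute and a shell command to move; the robot and the scene stay as the last step left them, time stands still between calls to the robot, and variables do not carry over. Pictures are saved under pics/ and viewed, and the job is handed in when it is done.

```bash
ls; mkdir -p pics; python3 - <<'E'
from cell import robot, read_camera
import cv2
s=robot.observe(); print(s); print(robot.nose_length)
for n in("scene","top"):
    c=read_camera(n); cv2.imwrite(f"pics/{n}0.png",c["frame"][:,:,::-1]); print(n,c["intrinsics"],c["R"],c["t"], -c["R"].T@c["t"])
E
```

```text
pics
{'time': 0.0, 'qpos': array([-1.40601159e+00,  3.42709765e-01,  1.52500352e+00, -2.48104670e-07,
        1.27541249e+00, -1.46017946e-01]), 'qvel': array([-0.00032125, -0.00069037,  0.00047971, -0.00016403, -0.00052344,
        0.00126435]), 'joint_efforts': array([-2.58668239e-03, -4.31252074e+01, -2.44219744e+01,  7.16147362e-02,
        5.62680303e-02, -1.35671116e-04]), 'tool_pos': array([ 0.16050673, -0.49946678,  0.24505638]), 'tool_rot': array([-3.14007581e+00, -2.22834263e-04,  3.10802591e-01]), 'contact_force': array([ 0.17993268, -0.13442132,  0.11089608]), 'torque': array([ 0.04232516, -0.02895268,  0.00590809]), 'opening': 0.0920329119034025}
0.019
scene [[458.6019042    0.         310.50819049]
 [  0.         458.6019042  234.15315495]
 [  0.           0.           1.        ]] [[-0.71213374  0.70204156 -0.00178312]
 [ 0.37627134  0.37953368 -0.84520652]
 [-0.59269335 -0.60257102 -0.53443686]] [ 0.38260332 -0.15097935  1.49285155] [1.21407713 0.6882474  0.67090839]
top [[449.96789927   0.         318.66774727]
 [  0.         449.96789927 243.66595109]
 [  0.           0.           1.        ]] [[ 0.02943847 -0.99955882  0.0039415 ]
 [-0.99656865 -0.02965512 -0.07727551]
 [ 0.07735831 -0.0016531  -0.99700199]] [0.00984749 0.58339746 1.16747603] [0.49079175 0.02907382 1.20901944]
```

View pics/scene0.png

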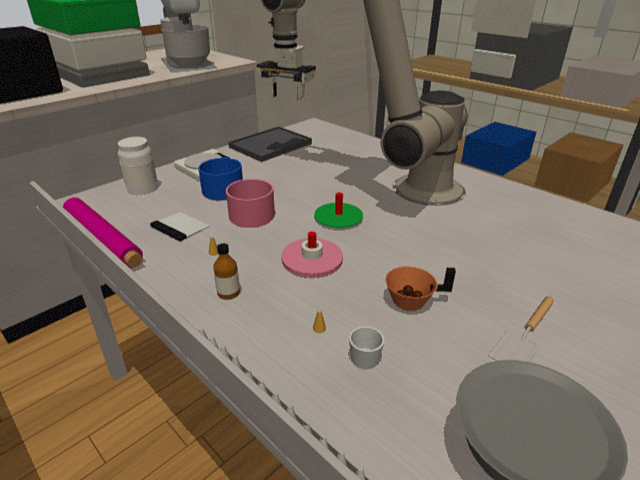

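View pics/top0.png

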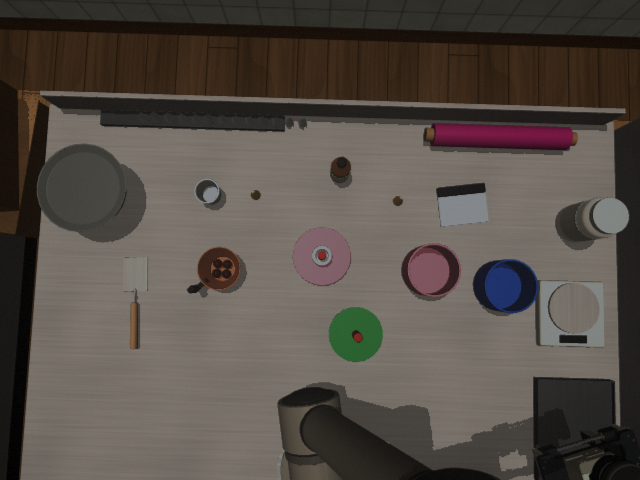

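```bash
cat > h.py <<'E'
import numpy as np, cv2
from cell import robot, read_camera
from scipy.spatial.transform import Rotation as Rn
np.set_printoptions(precision=4,suppress=True)
def cast(c,uv,z):
    uv=np.atleast_2d(uv).astype(float); K=c["intrinsics"]
    d=np.c_[(uv[:,0]-K[0,2])/K[0,0],(uv[:,1]-K[1,2])/K[1,1],np.ones(len(uv))]@c["R"]
    o=-c["R"].T@c["t"]; k=(z-o[2])/d[:,2]; return o+k[:,None]*d
def proj(c,X):
    p=np.atleast_2d(X)@c["R"].T+c["t"]; q=p@c["intrinsics"].T; return q[:,:2]/q[:,2:]
def tri(c1,u1,c2,u2):
    A=[];b=[]
    for c,u in((c1,u1),(c2,u2)):
        P=c["intrinsics"]@np.c_[c["R"],c["t"]]
        for i in(0,1):
            r=u[i]*P[2]-P[i]; A.append(r[:3]); b.append(-r[3])
    return np.linalg.lstsq(np.array(A),np.array(b),rcond=None)[0]
def circ(P):
    A=np.c_[2*P[:,:2],np.ones(len(P))]; s=np.linalg.lstsq(A,(P[:,:2]**2).sum(1),rcond=None)[0]
    r=np.sqrt(s[2]+s[0]**2+s[1]**2); res=np.abs(np.hypot(P[:,0]-s[0],P[:,1]-s[1])-r)
    return s[:2],r,res.max()
def mask(c,lo,hi,roi=None):
    hsv=cv2.cvtColor(c["frame"],cv2.COLOR_RGB2HSV)
    if lo[0]>hi[0]:
        m=cv2.inRange(hsv,np.array(lo),np.array((179,hi[1],hi[2])))|cv2.inRange(hsv,np.array((0,lo[1],lo[2])),np.array(hi))
    else: m=cv2.inRange(hsv,np.array(lo),np.array(hi))
    if roi:
        k=np.zeros_like(m); x0,y0,x1,y1=roi; k[y0:y1,x0:x1]=255; m&=k
    return m
def big(m):
    cs,_=cv2.findContours(m,cv2.RETR_EXTERNAL,cv2.CHAIN_APPROX_NONE)
    return max(cs,key=cv2.contourArea)[:,0,:]
def cen(m):
    M=cv2.moments(m,True); return np.array([M["m10"],M["m01"]])/M["m00"],int(M["m00"])
E
python3 - <<'E'
from h import *
c=read_camera("top"); s=read_camera("scene")
hs=cv2.cvtColor(c["frame"],cv2.COLOR_RGB2HSV)
for n,(u,v) in dict(jarwall=(432,246),jarfl=(432,275),pan=(203,262),plate=(300,262),red=(322,256),collar=(314,250),handle=(192,290)).items(): print(n,hs[v,u])
hs=cv2.cvtColor(s["frame"],cv2.COLOR_RGB2HSV)
for n,(u,v) in dict(jarwall=(240,215),pan=(410,300),plate=(290,260),red=(312,236),collar=(312,252),handle=(449,280),grn=(339,205)).items(): print("s",n,hs[v,u])
for n,im,roi in(("jt",c,(390,230,480,310)),("pt",c,(160,230,260,310)),("lt",c,(280,210,370,300)),("ps",s,(370,250,470,320)),("ls",s,(270,220,360,285))):
    x0,y0,x1,y1=roi; cv2.imwrite(f"pics/c_{n}.png",cv2.resize(im["frame"][y0:y1,x0:x1,::-1],None,fx=4,fy=4,interpolation=0))
a=[cv2.resize(cv2.imread(f"pics/c_{n}.png"),(360,300)) for n in("jt","pt","lt","ps")]
cv2.imwrite("pics/mont.png",np.vstack([np.hstack(a[:2]),np.hstack(a[2:])]))
E
```

```text
jarwall [178  79  45]
jarfl [174  84 127]
pan [  8 132  58]
plate [171  60 128]
red [  1 175 125]
collar [120   8 135]
handle [ 0 26 29]
s jarwall [175 130 133]
s pan [ 11 173  93]
s plate [174 110 186]
s red [  2 255 126]
s collar [ 21  40 134]
s handle [0 0 0]
s grn [179 231 126]
```

View pics/mont.png

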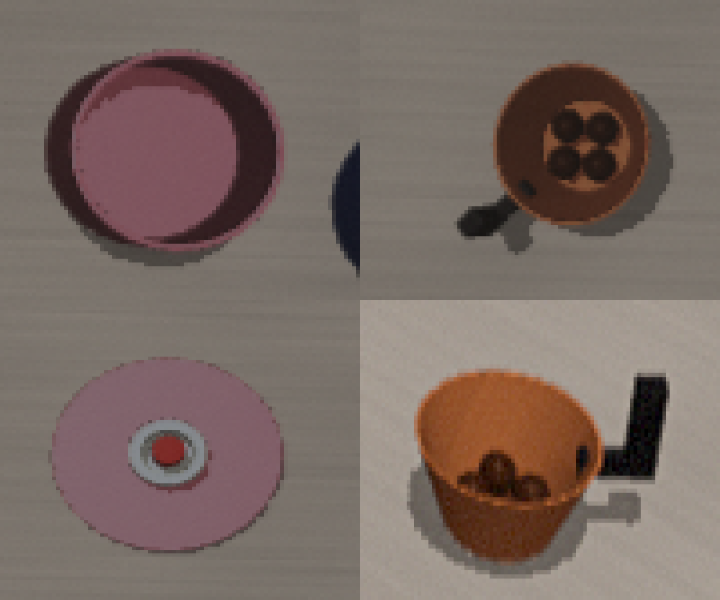

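```bash
cat > meas.py <<'E'
from h import *
def jar(c):
    b=big(mask(c,(160,40,25),(8,255,255),(395,225,480,310)))
    m,_=b.mean(0),0
    P=cast(c,b[b[:,0]>m[0]],.09); return circ(P)
def ran(P,r,tol=.0025,n=500):
    best=None; g=np.random.default_rng(0)
    for _ in range(n):
        q=P[g.choice(len(P),3,False)]; 
        try: ce,rr,_=circ(q)
        except Exception: continue
        if abs(rr-r)>.005: continue
        i=np.abs(np.hypot(*(P[:,:2]-ce).T)-rr)<tol
        if best is None or i.sum()>best.sum(): best=i
    return circ(P[best]),best.sum(),len(P)
if __name__=="__main__":
    c=read_camera("top"); s=read_camera("scene")
    print("jar half",jar(c))
    b=big(mask(c,(160,40,25),(8,255,255),(395,225,480,310))); print("jar ransac",ran(cast(c,b,.09),.067))
    b=big(mask(s,(165,60,25),(8,255,255),(220,175,280,228))); print("jar scene",ran(cast(s,b,.09),.067))
    b=big(mask(c,(2,70,25),(18,255,255),(190,240,250,300))); print("pan top",ran(cast(c,b,.056),.056))
    b=big(mask(s,(2,70,25),(18,255,255),(375,255,440,315))); print("pan sc",ran(cast(s,b,.056),.056))
    m=mask(c,(0,0,0),(179,255,42),(184,282,200,296)); u1=cen(m); print("handle top px",u1,cast(c,u1[0],.092))
    b=big(mask(c,(160,40,60),(179,150,255),(280,215,365,300))); print("plate",ran(cast(c,b,.016),.077))
    u1=cen(mask(c,(175,150,60),(8,255,255),(300,235,345,275))); print("knob",u1,cast(c,u1[0],.08))
    b=big(mask(c,(90,0,100),(150,25,255),(305,240,340,270))); print("collar",ran(cast(c,b,.046),.026))
    u2=cen(mask(s,(175,150,60),(8,255,255),(300,220,325,245))); print("knob s",u2,cast(s,u2[0],.07))
    u=np.array([[384,0]]);
    hm=mask(s,(0,0,0),(179,255,30),(441,260,460,295)); b=big(hm); print(b.min(0),b.max(0)); 
    top=b[b[:,1]<=b[:,1].min()+4].mean(0); print("handle s",top,cast(s,top,.092))
E
python3 meas.py
```

```text
jar half (array([ 0.5212, -0.2602]), np.float64(0.06698593273729964), np.float64(0.0016615562178996512))
jar ransac ((array([ 0.5211, -0.2594]), np.float64(0.06750873495271861), np.float64(0.003042120897956163)), np.int64(110), 163)
jar scene ((array([ 0.5264, -0.2562]), np.float64(0.06675298807617562), np.float64(0.0025244600128003364)), np.int64(48), 153)
pan top ((array([0.5103, 0.2819]), np.float64(0.05501221076010291), np.float64(0.0015209336259628184)), np.int64(123), 123)
pan sc ((array([0.5122, 0.2827]), np.float64(0.05524273517936597), np.float64(0.002491189736819846)), np.int64(84), 136)
handle top px (array([193.8571, 288.4545]), 77) [[0.4575 0.3319 0.092 ]]
plate ((array([0.5512, 0.0186]), np.float64(0.07559168396343753), np.float64(0.00170047671359419)), np.int64(163), 163)
knob (array([321.86, 254.68]), 50) [[0.5509 0.0184 0.08  ]]
collar ((array([0.5517, 0.0194]), np.float64(0.023211894225573463), np.float64(0.0014894596008675695)), np.int64(51), 51)
knob s (array([311.5347, 238.0891]), 101) [[0.5584 0.0252 0.07  ]]
[441 268] [454 290]
handle s [450.2667 269.7333] [[0.4617 0.342  0.092 ]]
```

```bash
python3 - <<'E'
from h import *
c=read_camera("top"); s=read_camera("scene")
def z(c,x0,y0,x1,y1,f):
    im=cv2.convertScaleAbs(c["frame"][y0:y1,x0:x1,::-1],alpha=2.0,beta=10); return cv2.resize(im,None,fx=f,fy=f,interpolation=0)
a=z(c,180,275,215,300,11); b=z(s,425,258,460,298,10)
H=max(a.shape[0],b.shape[0]); a=cv2.copyMakeBorder(a,0,H-a.shape[0],0,0,0); b=cv2.copyMakeBorder(b,0,H-b.shape[0],0,0,0)
cv2.imwrite("pics/hz.png",np.hstack([a,b]))
for ang in (130,133,136,139,142):
    t=np.radians(ang); C=np.array([.5112,.2823]); 
    T=np.r_[C+.08*np.array([np.cos(t),np.sin(t)]),.092]; B=T.copy();B[2]=.034
    print(ang,proj(c,T),proj(c,B),proj(s,T),proj(s,B))
E
```

```text
130 [[189.1619 287.3764]] [[195.4824 286.9392]] [[451.4105 269.6677]] [[447.0693 291.1528]]
133 [[190.2208 288.6858]] [[196.4901 288.1837]] [[451.0316 268.4795]] [[446.7175 289.9255]]
136 [[191.3481 289.9367]] [[197.5629 289.3727]] [[450.5509 267.2975]] [[446.2668 288.7044]]
139 [[192.541  291.1258]] [[198.6978 290.5027]] [[449.9707 266.1249]] [[445.7196 287.4926]]
142 [[193.7961 292.2496]] [[199.8918 291.5708]] [[449.2938 264.9648]] [[445.0783 286.2934]]
```

View pics/hz.png

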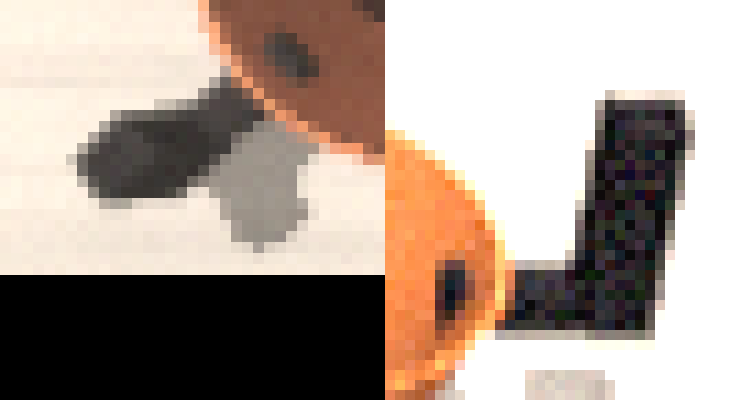

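```bash
cat > obs.py <<'E'
from h import *
import json
s=robot.observe(); open("log.jsonl","a").write(json.dumps({k:np.asarray(v).tolist() for k,v in s.items()})+"\n")
print("t",round(s["time"],3),"q",s["qpos"],"pos",s["tool_pos"],"rot",np.degrees(s["tool_rot"]),"F",s["contact_force"],"open",round(s["opening"],4))
E
python3 obs.py; python3 -m crank '[[0,0,-2,0,10,0,1],[0,0,-4,0,20,0,1],[0,0,-4,0,20,0,1]]'; python3 obs.py; python3 -m crank '[[5,0,0,10,0,0,1],[8,0,0,15,-20,15,1],[10,0,0,15,-20,20,1],[10,0,0,15,-20,20,1]]'; python3 obs.py
```

```text
t 0.4 q [-1.406   0.3421  1.5243  0.      1.2754 -0.146 ] pos [ 0.1606 -0.4998  0.2456] rot [-179.9892   -0.0024   17.806 ] F [-1.3514  0.7853 -0.1063] open 0.0921
time: 0.78
tool_pos: [0.1585, -0.5011, 0.286]
tool_rot: [3.14, -0.348, 0.307]
contact_force: [0.1, -0.4, 0.1]
opening: 0.0919
t 0.775 q [-1.5996  0.3441  1.458   0.3304  1.4635 -0.3918] pos [ 0.1585 -0.5011  0.286 ] rot [179.9343 -19.9549  17.59  ] F [ 0.1132 -0.4116  0.1064] open 0.0919
time: 1.27
tool_pos: [0.2525, -0.4702, 0.3201]
tool_rot: [-2.833, 0.058, 0.02]
contact_force: [-0.4, 0.1, -0.2]
opening: 0.0917
t 1.275 q [-1.2438  0.4958  1.1199  0.0406  1.8371  0.3202] pos [ 0.2525 -0.4702  0.3201] rot [-162.3161    3.3176    1.168 ] F [-0.3636  0.0789 -0.1724] open 0.0917
```

```bash
cat > kin.py <<'E'
from h import *
import json
from scipy.optimize import least_squares
E=lambda a,t: Rn.from_euler(a,t).as_matrix()
LO=np.array([-2.53,-.77,.04,-1,.28,-3.11]);HI=np.array([2.53,2.02,2.7,4.14,2.66,3.11])
def fk(q,p,s4=-1,s6=-1):
    h,a,L1,L2x,L2z,e,e2,d=p
    R1=E("z",q[0]); R2=R1@E("y",q[1]); R3=R2@E("y",q[2]); R4=R3@E("z",s4*q[3]); R5=R4@E("y",q[4]); R6=R5@E("z",s6*q[5])
    X=R1@[a,e,h]+R2@[0,0,L1]+R3@[L2x,0,L2z]+R4@[0,e2,0]+R6@[0,0,d]
    return X,R6@E("z",np.pi/2*1)
def load(): return [json.loads(l) for l in open("log.jsonl")]
def fit(s4=-1,s6=1):
    L=load()
    def res(p):
        r=[]
        for o in L:
            X,R=fk(o["qpos"],p,s4,s6); r+=list((X-o["tool_pos"])*1)
        return r+list(.001*(np.array(p)-[.2,0,.4,0,.4,0,0,.2]))
    return least_squares(res,[.2,0,.4,0,.4,.07,0,.2])
if __name__=="__main__":
    for s4 in(-1,1):
        for s6 in(-1,1):
            f=fit(s4,s6); o=load()
            er=[]
            for k in o:
                X,R=fk(k["qpos"],f.x,s4,s6); er.append((np.linalg.norm(X-k["tool_pos"])*1000, [np.degrees(np.linalg.norm((Rn.from_matrix(R@E("z",g)).inv()*Rn.from_euler("xyz",k["tool_rot"])).as_rotvec())) for g in (0,np.pi)]))
            print(s4,s6,f.x,er)
E
python3 kin.py
```

```text
-1 -1 [-2.0871 -0.6509  1.1966 -1.0971  0.4694  0.112  -0.0355 -0.2926] [(np.float64(0.17621056566057544), [np.float64(16.729894623461664), np.float64(163.2701054447028)]), (np.float64(0.15011208416218402), [np.float64(54.88524226799643), np.float64(141.5690491023499)]), (np.float64(0.09974749781337436), [np.float64(35.74181664884267), np.float64(144.55972818605733)])]
-1 1 [-2.0871 -0.6509  1.1966 -1.0971  0.4694  0.112  -0.0355 -0.2926] [(np.float64(0.17621056566057544), [np.float64(0.001567383111300079), np.float64(179.99954371812564)]), (np.float64(0.15011208416218402), [np.float64(37.86641136230902), np.float64(176.0179874544132)]), (np.float64(0.09974749781337436), [np.float64(4.64960297247591), np.float64(178.7767035270112)])]
1 -1 [0.223  0.     0.5062 0.0465 0.3796 0.0764 0.     0.2991] [(np.float64(0.0006805117995405167), [np.float64(16.730350838614246), np.float64(163.26964916138581)]), (np.float64(0.001315148430931219), [np.float64(44.90190569838076), np.float64(135.09809430161926)]), (np.float64(0.0006090949238835088), [np.float64(36.6925776929572), np.float64(143.3074223070428)])]
1 1 [0.223  0.     0.5062 0.0465 0.3796 0.0764 0.     0.2991] [(np.float64(0.0006805117995405167), [np.float64(2.3234478534781913e-14), np.float64(179.99999999999997)]), (np.float64(0.001315148430931219), [np.float64(3.149047328904249e-14), np.float64(180.0)]), (np.float64(0.0006090949238835088), [np.float64(2.848333161183893e-14), np.float64(180.0)])]
```

```bash
cat >> kin.py <<'E'
P=fit(1,1).x
def FK(q): return fk(q,P,1,1)
def ik(X,R,q0):
    def res(q):
        x,r=FK(q); return np.r_[(x-X)*5,Rn.from_matrix(r.T@R).as_rotvec()]
    best=None
    for k in range(8):
        g=np.clip(np.array(q0)+(0 if k==0 else 1)*np.random.default_rng(k).normal(0,.5,6),LO+.01,HI-.01)
        f=least_squares(res,g,bounds=(LO,HI))
        if best is None or f.cost<best.cost-1e-9: best=f
        if best.cost<1e-10: break
    return best.x,best.cost,np.minimum(best.x-LO,HI-best.x).min()
def Rtool(bear,tilt): # bear: pan +x bearing deg; tilt: tool wy (+ = tip, - = lean)
    return E("z",np.radians(bear))@np.diag([-1.,1,-1])@E("y",np.radians(tilt))
def delta(X,R,o=None):
    o=o or robot.observe(); R0=Rn.from_euler("xyz",o["tool_rot"]).as_matrix()
    return (R0.T@(np.array(X)-o["tool_pos"]))*100, np.degrees(Rn.from_matrix(R0.T@R).as_rotvec())
E
python3 - <<'E'
from kin import *
q0=[.5,.4,1.5,-.4,1.4,-.3]
H=np.array([.4541,.3384,.074])
for lean in(0,-20,-30,-35,-40):
    print(lean,ik(H,Rtool(-44.5,lean),q0), ik(H+[0,0,.15],Rtool(-44.5,lean),q0)[1:])
J=np.array([.523,-.258])
for b in(-136,-126,-116,-106,-96,-80,-60):
    d=np.array([np.cos(np.radians(b)),np.sin(np.radians(b))])
    for t in(65,75,85):
        print(b,t,ik(np.r_[J+.022*d,.242],Rtool(b,t),[-.6,.4,1.5,1.2,1.4,-.3]))
E
```

```text
0 (array([ 0.5051,  0.6031,  1.6177, -0.    ,  0.9208, -0.289 ]), np.float64(1.1171019671151006e-26), np.float64(0.640831595213787)) (np.float64(2.0680819664385576e-31), np.float64(0.9842187066463917))
-20 (array([ 0.6851,  0.6198,  1.6502, -0.4548,  0.885 ,  0.1844]), np.float64(6.046667406731994e-22), np.float64(0.5451714243826257)) (np.float64(3.962840100142859e-23), np.float64(0.6265221738068437))
-30 (array([ 0.7699,  0.6575,  1.6545, -0.6702,  0.9352,  0.4117]), np.float64(1.1294669440750036e-30), np.float64(0.3298074461392546)) (np.float64(4.878301776651763e-32), np.float64(0.4366216731657061))
-35 (array([ 0.8092,  0.6829,  1.6535, -0.7657,  0.9747,  0.5134]), np.float64(3.9766637054583207e-25), np.float64(0.23427733447850274)) (np.float64(5.20770858279414e-29), np.float64(0.3451797071612851))
-40 (array([ 0.846 ,  0.7124,  1.6505, -0.8519,  1.0217,  0.6054]), np.float64(3.690744960661928e-19), np.float64(0.14806316276014242)) (np.float64(2.5455442157769216e-24), np.float64(0.2573683171836788))
-136 65 (array([-1.1136,  0.5967,  1.6481,  1.0429,  1.5236, -0.7307]), np.float64
[... 2130 characters left out ...]
93))
-80 75 (array([-0.869 ,  1.0845,  0.7395,  0.8133,  2.4088, -0.7551]), np.float64(3.828844672932184e-22), np.float64(0.25121546397310013))
-80 85 (array([-0.8746,  1.1551,  0.7234,  0.9639,  2.4927, -0.6667]), np.float64(1.37145522462729e-19), np.float64(0.1673362204229627))
-60 65 (array([-0.7434,  1.1491,  0.4618,  0.5354,  2.5814, -0.9734]), np.float64(4.6368416607764845e-20), np.float64(0.07860563572019563))
-60 75 (array([-0.7568,  1.209 ,  0.4475,  0.7008,  2.66  , -0.8453]), np.float64(0.000711935189419298), np.float64(4.440892098500626e-16))
-60 85 (array([-0.7783,  1.2246,  0.53  ,  0.8478,  2.66  , -0.7412]), np.float64(0.007212687979704343), np.float64(4.440892098500626e-16))
```

```bash
python3 - <<'E'
from kin import *
print(delta([.48,-.08,.30],Rtool(-105,0)))
print(ik([.48,-.08,.30],Rtool(-105,0),[-.3,.4,1.5,0,1.3,0]))
E
```

```text
(array([ 23.6151, -36.5261,  12.3272]), array([-17.2914,  -8.5723, -73.7007]))
(array([-0.3228,  0.2318,  1.5265, -0.    ,  1.3832, -0.061 ]), np.float64(1.7988418613641167e-20), np.float64(0.999999999899813))
```

```bash
python3 -m crank '[[2.9,-4.6,1.5,-2.2,-1.1,-9.2,0.5],[5.9,-9.1,3,-4.3,-2.1,-18.4,0.5],[8.9,-13.7,4.6,-6.5,-3.2,-27.6,0.5],[11.8,-18.3,6.2,-8.6,-4.3,-36.9,0.5],[14.8,-22.8,7.7,-10.8,-5.4,-46,0.5]]'; python3 - <<'E'
from kin import *
print(delta([.48,-.08,.30],Rtool(-105,0)))
X=np.array([.4541,.3384,.074]);R=Rtool(-44.5,-25)
print(delta(X-.13*R[:,2],R), X-.13*R[:,2])
E
```

```text
time: 1.9
tool_pos: [0.3937, -0.2254, 0.3084]
tool_rot: [-3.024, -0.03, 0.829]
contact_force: [0.7, 0.3, 0.0]
opening: 0.048
(array([16.5202, -3.2789,  1.7318]), array([ -6.1977,  -3.2938, -27.371 ]))
(array([ 45.4702, -37.3307,  17.5246]), array([-23.2008, -26.3722, -85.762 ])) [0.4149 0.3769 0.1918]
```

```bash
python3 -m crank '[[5.5,-1.1,0.6,-2.1,-1.1,-9.1,0.5],[11,-2.2,1.2,-4.1,-2.2,-18.2,0.5],[16.5,-3.3,1.7,-6.2,-3.3,-27.4,0.5]]'; python3 - <<'E'
from kin import *
X=np.array([.4541,.3384,.074]);R=Rtool(-44.5,-25)
print(delta(X-.13*R[:,2],R), X-.13*R[:,2])
print(delta([.47,.18,.28],Rtool(-70,-12)))
E
```

```text
time: 2.28
tool_pos: [0.4806, -0.0804, 0.301]
tool_rot: [3.14, -0.0, 1.31]
contact_force: [0.2, -0.4, 0.5]
opening: 0.0459
(array([ 42.4882, -18.1543,  10.8981]), array([-13.1109, -22.5884, -59.4655])) [0.4149 0.3769 0.1918]
(array([24.8858, -7.7408,  2.092 ]), array([ -3.5865, -11.6075, -34.8285]))
```

```bash
python3 -m crank '[[5,-1.5,0.4,-0.7,-2.3,-7,0.5],[10,-3.1,0.8,-1.4,-4.6,-14,0.5],[15,-4.6,1.2,-2.2,-7,-21,0.5],[20,-6.2,1.7,-2.9,-9.3,-28,0.5],[25,-7.7,2.1,-3.6,-11.6,-34.8,0.5]]'; python3 - <<'E'
from kin import *
X=np.array([.4541,.3384,.074]);R=Rtool(-44.5,-25)
print(delta(X-.13*R[:,2],R), X-.13*R[:,2])
E
```

```text
time: 2.9
tool_pos: [0.4711, 0.1811, 0.281]
tool_rot: [3.14, 0.209, 1.918]
contact_force: [0.4, -0.2, -0.8]
opening: 0.0461
(array([21.7325,  1.3742,  4.5046]), array([ -8.042 , -12.7642, -24.3267])) [0.4149 0.3769 0.1918]
```

```bash
python3 -m crank '[[5,0.3,0.5,-2,-3.2,-6.1,0.5],[10,0.6,1.2,-4,-6.4,-12.2,0.5],[16,1,2.5,-6,-9.6,-18.3,0.5],[21.7,1.4,4.5,-8,-12.8,-24.3,0.5],[21.7,1.4,4.5,-8,-12.8,-24.3,0.5]]'; python3 - <<'E'
from kin import *
X=np.array([.4541,.3384,.074]);R=Rtool(-44.5,-25)
print(delta(X-.13*R[:,2],R)); print(delta(X,R))
for n in("top","scene"):
    c=read_camera(n); cv2.imwrite(f"pics/a_{n}.png",c["frame"][:,:,::-1])
a=cv2.imread("pics/a_top.png")[200:360,100:300];b=cv2.imread("pics/a_scene.png")[180:340,360:560]
cv2.imwrite("pics/a.png",np.hstack([cv2.resize(a,(400,320)),cv2.resize(b,(400,320))]))
E
```

```text
time: 3.52
tool_pos: [0.4131, 0.3782, 0.1894]
tool_rot: [-3.136, 0.434, 2.37]
contact_force: [0.0, 0.1, -0.7]
opening: 0.0457
(array([-0.3052,  0.0352, -0.1244]), array([-0.1813, -0.1255,  0.2592]))
(array([-0.3338,  0.0762, 12.8755]), array([-0.1813, -0.1255,  0.2592]))
```

View pics/a.png

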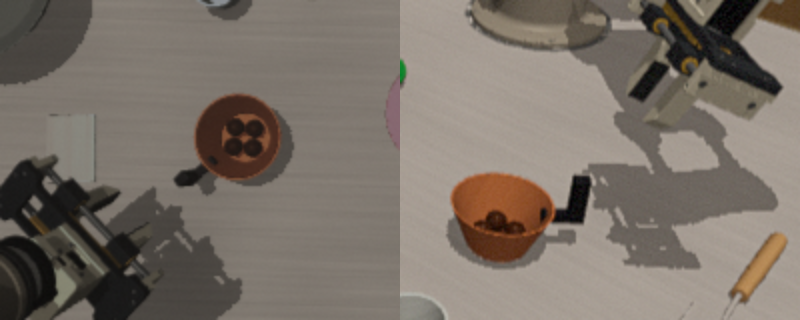

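```bash
python3 -m crank '[[-0.1,0,4,-0.1,-0.1,0.1,0.5],[-0.2,0,8,-0.2,-0.1,0.2,0.5],[-0.3,0.1,10.5,-0.2,-0.1,0.3,0.5],[-0.3,0.1,12.9,-0.2,-0.1,0.3,0.5],[-0.3,0.1,12.9,-0.2,-0.1,0.3,0.5]]'; python3 - <<'E'
from kin import *
X=np.array([.4541,.3384,.074]);R=Rtool(-44.5,-25)
print(delta(X,R))
for n in("top","scene"):
    c=read_camera(n); cv2.imwrite(f"pics/b_{n}.png",c["frame"][:,:,::-1]); print(proj(c,robot.observe()["tool_pos"]))
a=cv2.imread("pics/b_top.png")[230:330,150:250];b=cv2.imread("pics/b_scene.png")[230:310,390:490]
cv2.imwrite("pics/b.png",np.hstack([cv2.resize(a,(400,400)),cv2.resize(b,(400,320)).copy() if 0 else cv2.copyMakeBorder(cv2.resize(b,(400,320)),0,80,0,0,0)]))
E
```

```text
time: 4.25
tool_pos: [0.4585, 0.3336, 0.0771]
tool_rot: [3.137, 0.435, 2.35]
contact_force: [-0.4, -0.5, 0.7]
opening: 0.0463
(array([0.716 , 0.0238, 0.0077]), array([-0.0782, -0.0815, -0.7832]))
[[194.3068 287.832 ]]
[[447.2258 272.8428]]
```

View pics/b.png

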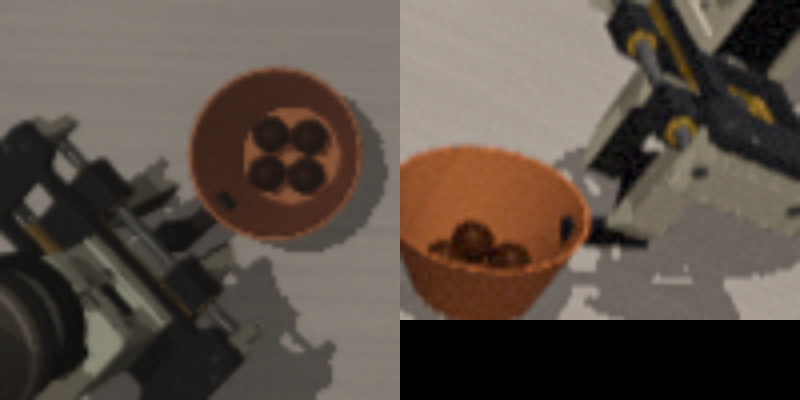

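```bash
python3 - <<'E'
from kin import *
X=np.array([.4541,.3384,.074]);R=Rtool(-44.5,-25)
print(delta(X,R), robot.observe()["qvel"])
E
```

```text
(array([ 0.6836, -0.1089,  0.1901]), array([ 0.1253, -0.0815, -0.7753])) [ 0.0156 -0.0084 -0.0093  0.0011 -0.0009 -0.0014]
```

```bash
python3 -m crank '[[0.7,-0.1,0.2,0,0,-0.8,0.5],[0.7,-0.1,0.2,0,0,-0.8,0.5]]'; python3 - <<'E'
from kin import *
X=np.array([.4541,.3384,.074]);R=Rtool(-44.5,-25)
print(delta(X,R), robot.observe()["qvel"])
E
python3 -m crank '[[0,0,0,0,0,0,0.3],[0,0,0,0,0,0,0.1],[0,0,0,0,0,0,0],[0,0,0,0,0,0,0],[0,0,0,0,0,0,0]]' 55; python3 obs.py
```

```text
time: 4.6
tool_pos: [0.4527, 0.3394, 0.0728]
tool_rot: [3.141, 0.434, 2.369]
contact_force: [-0.0, 0.6, 0.3]
opening: 0.0462
(array([-0.2023,  0.0254, -0.0373]), array([ 0.1007, -0.1087,  0.2031])) [-0.0016  0.0028 -0.0044 -0.0029  0.0041 -0.0012]
time: 5.22
tool_pos: [0.4532, 0.3388, 0.0724]
tool_rot: [-3.141, 0.435, 2.368]
contact_force: [0.4, -0.3, 0.6]
opening: 0.0142
t 5.225 q [ 0.729   0.6376  1.6559 -0.5656  0.9006  0.3006] pos [0.4532 0.3388 0.0724] rot [-179.9707   24.8956  135.6749] F [ 0.3942 -0.3027  0.6304] open 0.0142
```

```bash
python3 - <<'E'
from kin import *
o=robot.observe(); print(delta(o["tool_pos"]+[0,0,.16],Rn.from_euler("xyz",o["tool_rot"]).as_matrix()))
E
```

```text
(array([ -6.7355,  -0.0074, -14.5132]), array([0., 0., 0.]))
```

```bash
python3 -m crank '[[-0.8,0,-1.7,0,0,0,0],[-1.9,0,-4.1,0,0,0,0],[-3.4,0,-7.3,0,0,0,0],[-5.1,0,-11,0,0,0,0],[-6.7,0,-14.5,0,0,0,0]]'; python3 obs.py; python3 - <<'E'
from kin import *
for n in("top","scene"):
    c=read_camera(n); cv2.imwrite(f"pics/c_{n}.png",c["frame"][:,:,::-1]); print(proj(c,robot.observe()["tool_pos"]))
a=cv2.imread("pics/c_top.png")[200:320,120:280];b=cv2.imread("pics/c_scene.png")[170:290,370:530]
cv2.imwrite("pics/c.png",np.hstack([cv2.resize(a,(400,300)),cv2.resize(b,(400,300))]))
E
```

```text
time: 5.85
tool_pos: [0.4526, 0.339, 0.2344]
tool_rot: [3.141, 0.434, 2.368]
contact_force: [0.4, 0.4, -2.2]
opening: 0.0141
t 5.85 q [ 0.7294  0.4387  1.4866 -0.4622  1.2221  0.0942] pos [0.4526 0.339  0.2344] rot [179.993   24.8384 135.6599] F [ 0.3968  0.4025 -2.199 ] open 0.0141
[[170.9941 291.3057]]
[[463.5683 207.5236]]
```

View pics/c.png

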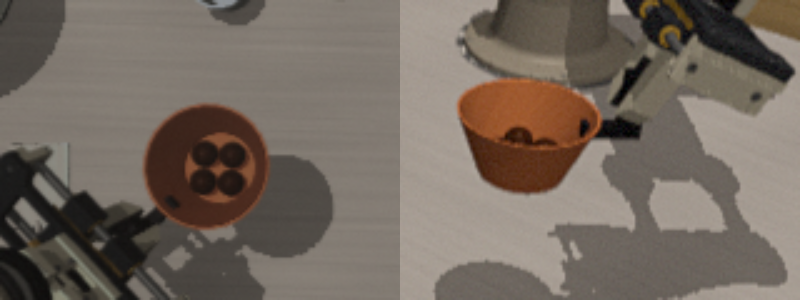

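```bash
cat >> kin.py <<'E'
LEAN=-25
def lipgoal(b,tip,lip):
    Rp=E("z",np.radians(b))@E("y",np.radians(tip))
    return np.array(lip)+Rp@[-.136,0,.018], Rtool(b,tip+LEAN)
JAR=np.array([.523,-.258])
def pour(b,tip,back,z):
    d=np.array([np.cos(np.radians(b)),np.sin(np.radians(b))])
    return lipgoal(b,tip,np.r_[JAR-back*d,z])
E
python3 - <<'E'
from kin import *
q=robot.observe()["qpos"]
print(delta([.50,.07,.26],Rtool(-85,-25)))
for g in [([.50,.07,.26],Rtool(-85,-25))]+[pour(-126,t,.03,z) for t,z in((0,.2),(30,.2),(50,.18),(60,.14),(70,.115),(80,.115),(90,.115),(100,.115),(110,.115))]:
    r=ik(*g,q); q=r[0]; print(g[0],r)
E
```

```text
(array([-21.0881, -16.1314,   7.1812]), array([17.6181, -0.2548, 36.6714]))
[0.5, 0.07, 0.26] (array([ 0.2355,  0.3567,  1.5417, -0.4442,  1.3361,  0.2736]), np.float64(7.639562182944343e-21), np.float64(0.555770521149715))
[ 0.6206 -0.1237  0.218 ] (array([-0.141 ,  0.7042,  1.0628, -0.3828,  1.5882,  0.5221]), np.float64(3.4425756561695992e-25), np.float64(0.6172497446846381))
[ 0.6046 -0.1457  0.2836] (array([-0.401 ,  0.4845,  1.2001,  0.0858,  1.4377,  0.2168]), np.float64(3.707819248080308e-23), np.float64(1.085775093464758))
[ 0.5839 -0.1742  0.2958] (array([-0.6292,  0.4287,  1.3297,  0.4431,  1.4013, -0.0808]), np.float64(1.025647825084891e-30), np.float64(1.1213157176955024))
[ 0.5714 -0.1913  0.2668] (array([-0.745 ,  0.4598,  1.4345,  0.62  ,  1.3724, -0.2819]), np.float64(4.428012314474972e-24), np.float64(1.0923989727600996))
[ 0.558  -0.2098  0.249 ] (array([-0.8534,  0.5128,  1.4973,  0.7727,  1.4122, -0.4659]), np.float64(2.110500948997071e-24), np.float64(1.1321736508037399))
[ 0.5441 -0.229   0.2521] (array([-0.949 ,  0.5671,  1.5148,  0.8924,  1.5154, -0.5935]), np.float64(5.05969394864819e-26), np.float64(1.144594288662587))
[ 0.5301 -0.2483  0.251 ] (array([-1.0288,  0.6421,  1.5223,  0.9898,  1.6273, -0.7005]), np.float64(7.3135835839287e-26), np.float64(1.0326822136247829))
[ 0.5163 -0.2672  0.2458] (array([-1.0913,  0.734 ,  1.5195,  1.07  ,  1.7431, -0.7889]), np.float64(6.348743284480215e-26), np.float64(0.9168662974053841))
[ 0.5034 -0.285   0.2366] (array([-1.1365,  0.8385,  1.5064,  1.1388,  1.8605, -0.8608]), np.float64(5.215350795292231e-26), np.float64(0.7994855682522337))
```

```bash
python3 -m crank '[[-1,-0.8,0.4,0.9,0,1.8,0],[-3.2,-2.4,1.1,2.6,0,5.5,0],[-6.3,-4.8,2.2,5.3,-0.1,11,0],[-9.7,-7.4,3.3,8.1,-0.1,16.9,0],[-13.3,-10.2,4.5,11.1,-0.2,23.1,0]]'; python3 - <<'E'
from kin import *
print(delta([.50,.07,.26],Rtool(-85,-25)))
X,R=pour(-126,0,.04,.2)
print(delta([.57,-.06,.245],Rtool(-110,-25)))
E
```

```text
time: 6.58
tool_pos: [0.4807, 0.1663, 0.2456]
tool_rot: [-3.131, 0.439, 1.92]
contact_force: [1.3, -0.2, -2.2]
opening: 0.0138
(array([-9.4037, -1.4481,  2.8426]), array([ 5.761 ,  0.2499, 13.5835]))
(array([-21.9874,   0.7628,  10.3932]), array([16.3793,  0.3627, 36.2163]))
```

```bash
python3 -m crank '[[-3.5,0.1,1.7,2.6,0,5.8,0],[-7.8,0.3,3.7,5.8,0.1,12.9,0],[-12.5,0.4,5.9,9.3,0.2,20.6,0],[-17.4,0.6,8.2,12.9,0.3,28.6,0],[-22,0.8,10.4,16.4,0.4,36.2,0]]'; python3 - <<'E'
from kin import *
print(delta(*pour(-126,30,.03,.21)))
E
```

```text
time: 7.2
tool_pos: [0.5718, -0.0596, 0.2448]
tool_rot: [-3.14, 0.434, 1.221]
contact_force: [1.0, -0.2, -3.1]
opening: 0.0137
(array([-8.3728,  6.0245, -1.508 ]), array([ 2.7097, 29.681 , 15.8683]))
```

```bash
python3 -m crank '[[-1.5,1.1,-0.3,0.5,5,2.9,0],[-3.2,2.3,-0.6,1,11,6,0],[-5,3.6,-0.9,1.6,18,9.5,0],[-6.8,4.9,-1.2,2.2,24,12.9,0],[-8.4,6,-1.5,2.7,29.7,15.9,0]]'; python3 - <<'E'
from kin import *
print(delta(*pour(-126,50,.03,.16)))
print(delta(*pour(-126,60,.03,.13)))
E
```

```text
time: 7.82
tool_pos: [0.6043, -0.1449, 0.294]
tool_rot: [-3.141, -0.091, 0.944]
contact_force: [0.3, 0.0, -3.0]
opening: 0.0138
(array([-3.7179,  0.0672,  1.494 ]), array([-0.0849, 19.7745,  0.0914]))
(array([-6.0038,  0.0651,  3.1902]), array([-0.0931, 29.7745,  0.0842]))
```

```bash
python3 -m crank '[[-0.8,0,0.3,0,5,0,0],[-1.9,0,0.7,0,10,0,0],[-2.8,0,1.1,0,15,0,0],[-3.7,0.1,1.5,-0.1,19.8,0.1,0],[-3.7,0.1,1.5,-0.1,19.8,0.1,0]]'; python3 - <<'E'
from kin import *
print(delta(*pour(-126,50,.03,.16)))
for n in("top","scene"):
    c=read_camera(n); cv2.imwrite(f"pics/d_{n}.png",c["frame"][:,:,::-1]); print(proj(c,np.r_[JAR,.09]))
a=cv2.imread("pics/d_top.png")[180:340,330:550];b=cv2.imread("pics/d_scene.png")[100:260,150:370]
cv2.imwrite("pics/d.png",np.hstack([cv2.resize(a,(400,291)),cv2.resize(b,(400,291))]))
E
```

```text
time: 8.45
tool_pos: [0.5833, -0.1745, 0.2746]
tool_rot: [-3.139, -0.433, 0.941]
contact_force: [0.5, -0.3, -2.0]
opening: 0.0138
(array([ 0.1076,  0.0268, -0.0767]), array([-0.0906,  0.1758, -0.0724]))
[[432.6991 268.9627]]
[[249.6818 188.5937]]
```

View pics/d.png

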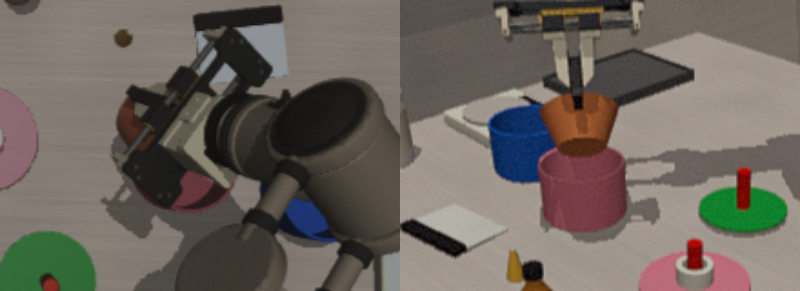

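```bash
python3 - <<'E'
from kin import *
o=robot.observe()
for t,z in((55,.142),(60,.128),(65,.12),(69,.118),(73,.118),(77,.118)): print(t,delta(*pour(-126,t,.03,z),o))
E
```

```text
55 (array([-1.6033, -0.0237,  0.667 ]), array([0.0347, 5.1794, 0.1838]))
60 (array([-2.9637, -0.0283,  1.0239]), array([ 0.0267, 10.1794,  0.1853]))
65 (array([-4.149 , -0.032 ,  0.9069]), array([ 0.0186, 15.1794,  0.1866]))
69 (array([-4.9635, -0.0343,  0.4694]), array([ 0.0121, 19.1794,  0.1874]))
73 (array([-5.7354, -0.0363, -0.0972]), array([ 0.0056, 23.1794,  0.1882]))
77 (array([-6.5449, -0.0385, -0.6086]), array([-0.001 , 27.1794,  0.1887]))
```

```bash
python3 -m crank '[[-1.6,0,0.7,0,5.2,0.2,0],[-3,0,1,0,10.2,0.2,0],[-4.1,0,0.9,0,15.2,0.2,0],[-5,0,0.5,0,19.2,0.2,0],[-5.7,0,-0.1,0,23.2,0.2,0]]'; python3 - <<'E'
from kin import *
o=robot.observe()
for t,z in((76,.118),(79,.118),(82,.118),(86,.118),(90,.118)): print(t,delta(*pour(-126,t,.03,z),o))
E
```

```text
time: 9.18
tool_pos: [0.5551, -0.2147, 0.2541]
tool_rot: [3.139, -0.84, 0.947]
contact_force: [-0.2, -0.1, -1.5]
opening: 0.0139
76 (array([-0.5525, -0.0587, -0.6414]), array([-0.057 ,  2.8702,  0.1896]))
79 (array([-0.9838, -0.0606, -1.2157]), array([-0.0619,  5.8702,  0.1881]))
82 (array([-1.4446, -0.0627, -1.7666]), array([-0.0669,  8.8702,  0.1865]))
86 (array([-2.1026, -0.0655, -2.4622]), array([-0.0734, 12.8702,  0.1843]))
90 (array([-2.8076, -0.0684, -3.1103]), array([-0.0799, 16.8702,  0.1819]))
```

```bash
python3 -m crank '[[-0.5,0,-0.6,0,2.9,0.2,0],[-1,0,-1.2,0,5.9,0.2,0],[-1.4,0,-1.8,0,8.9,0.2,0],[-2.1,0,-2.5,0,12.9,0.2,0],[-2.8,0,-3.1,0,16.9,0.2,0]]'; python3 - <<'E'
from kin import *
o=robot.observe()
for t,z in((95,.118),(100,.118),(105,.118),(110,.118)): print(t,delta(*pour(-126,t,.03,z),o))
for n in("scene",):
    c=read_camera(n); cv2.imwrite(f"pics/e_{n}.png",c["frame"][:,:,::-1])
b=cv2.imread("pics/e_scene.png")[100:260,150:370]
cv2.imwrite("pics/e.png",cv2.resize(b,(660,480)))
E
```

```text
time: 9.8
tool_pos: [0.5306, -0.2492, 0.2544]
tool_rot: [3.141, -1.137, 0.943]
contact_force: [0.0, -0.4, -2.2]
opening: 0.0141
95 (array([-0.7051, -0.0944, -0.9243]), array([0.0097, 4.8495, 0.0173]))
100 (array([-1.4726, -0.0945, -1.8426]), array([0.0089, 9.8495, 0.0177]))
105 (array([-2.3173, -0.0946, -2.6905]), array([ 0.0082, 14.8495,  0.0181]))
110 (array([-3.2326, -0.0947, -3.4616]), array([ 0.0074, 19.8495,  0.0185]))
```

View pics/e.png

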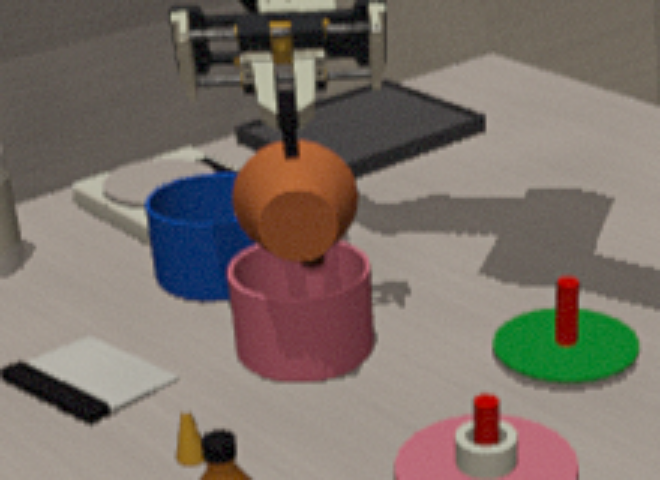

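Pan tipped at about 90°, a truffle visible falling just under the lip, into the jar mouth at (310,258 of the crop). Continue to 110°.

```bash
python3 -m crank '[[-0.7,-0.1,-0.9,0,4.9,0,0],[-1.5,-0.1,-1.8,0,9.9,0,0],[-2.3,-0.1,-2.7,0,14.9,0,0],[-3.2,-0.1,-3.5,0,19.9,0,0],[-3.2,-0.1,-3.5,0,19.9,0,0]]'; python3 -m crank '[[0,0,0,0,0,0,0],[0,0,0,0,0,0,0],[0,0,0,0,0,0,0],[0,0,0,0,0,0,0]]'; python3 - <<'E'
from kin import *
o=robot.observe()
for t,z in((110,.20),(90,.21),(70,.21),(50,.21)): print(t,delta(*pour(-126,t,.03,z),o))
for n in("scene",):
    c=read_camera(n); cv2.imwrite(f"pics/e_{n}.png",c["frame"][:,:,::-1])
b=cv2.imread("pics/e_scene.png")[100:260,150:370]
cv2.imwrite("pics/e2.png",cv2.resize(b,(660,480)))
E
```

```text
time: 10.48
tool_pos: [0.503, -0.2854, 0.2384]
tool_rot: [-3.103, -1.482, 0.903]
contact_force: [0.4, -0.1, -3.9]
opening: 0.0139
time: 10.98
tool_pos: [0.5032, -0.2848, 0.2404]
tool_rot: [3.138, -1.481, 0.946]
contact_force: [-0.4, -0.2, -2.6]
opening: 0.0134
110 (array([ 8.0923,  0.0256, -0.7362]), array([0.0209, 0.1188, 0.0181]))
90 (array([10.9237,  0.0249,  3.5712]), array([  0.0239, -19.8812,   0.0143]))
70 (array([11.1447,  0.0232,  8.3305]), array([  0.0264, -39.8812,   0.0101]))
50 (array([ 9.7246,  0.0211, 12.8784]), array([  0.0285, -59.8812,   0.0055]))
```

View pics/e2.png

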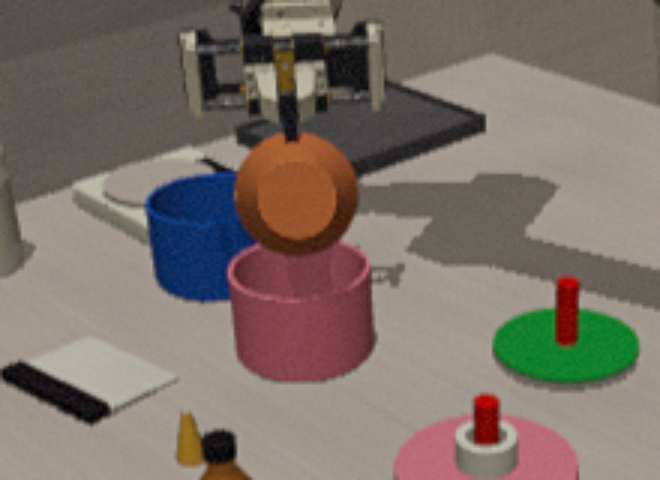

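```bash
python3 -m crank '[[3,0,-0.3,0,0,0,0],[7,0,-0.7,0,0,0,0],[9,0,0.5,0,-8,0,0],[10.2,0,2,0,-14,0,0],[10.9,0,3.6,0,-20,0,0]]'; python3 - <<'E'
from kin import *
o=robot.observe()
for t,z in((70,.21),(50,.21),(30,.21),(0,.21)): print(t,delta(*pour(-126,t,.03,z),o))
E
```

```text
time: 11.65
tool_pos: [0.5299, -0.248, 0.3463]
tool_rot: [3.14, -1.129, 0.943]
contact_force: [0.2, 0.2, -3.3]
opening: 0.014
70 (array([1.8133, 0.0259, 4.3903]), array([  0.0858, -19.7054,   0.0015]))
50 (array([2.0488, 0.019 , 9.1489]), array([  0.086 , -39.7054,  -0.0136]))
30 (array([ 0.6427,  0.0119, 13.7011]), array([  0.0845, -59.7054,  -0.0291]))
0 (array([-4.1243,  0.0029, 18.9645]), array([  0.0786, -89.7054,  -0.053 ]))
```

```bash
python3 -m crank '[[0.9,0,2.2,0,-10,0,0],[1.8,0,4.4,0,-20,0,0],[2.1,0,6.8,0,-30,0,0],[2,0,9.1,0,-39.7,0,0],[1.4,0,11.5,0.1,-49.7,0,0]]'; python3 - <<'E'
from kin import *
print(delta([.58,-.06,.28],Rtool(-112,-25)))
print(ik([.58,-.06,.28],Rtool(-112,-25),robot.observe()["qpos"]))
E
```

```text
time: 12.28
tool_pos: [0.5947, -0.1586, 0.3102]
tool_rot: [3.142, -0.261, 0.942]
contact_force: [-0.7, -0.3, -3.3]
opening: 0.0142
(array([ 6.0926, -6.9875,  4.753 ]), array([ -1.2478, -39.7524, -14.2399]))
(array([-0.0307,  0.5353,  1.1978, -0.4077,  1.5686,  0.3874]), np.float64(1.4323613806348983e-30), np.float64(0.5922821311253891))
```

```bash
python3 -m crank '[[1.2,-1.4,1,-0.3,-8,-2.9,0],[2.4,-2.8,1.9,-0.5,-16,-5.7,0],[3.6,-4.2,2.9,-0.8,-24,-8.5,0],[4.9,-5.6,3.8,-1,-32,-11.4,0],[6.1,-7,4.8,-1.2,-39.7,-14.2,0]]'; python3 - <<'E'
from kin import *
print(delta([.50,.17,.25],Rtool(-75,-25)))
print(ik([.50,.17,.25],Rtool(-75,-25),robot.observe()["qpos"]))
c=read_camera("top"); cv2.imwrite("pics/f.png",cv2.resize(c["frame"][210:330,380:540,::-1],(640,480)))
E
```

```text
time: 12.9
tool_pos: [0.5795, -0.059, 0.2792]
tool_rot: [-3.139, 0.434, 1.189]
contact_force: [-0.2, 0.3, -2.8]
opening: 0.0134
(array([ 17.8147, -15.9316,  -4.9917]), array([-15.667 ,  -0.1915, -33.4649]))
(array([ 0.4196,  0.4091,  1.4896, -0.4431,  1.3397,  0.282 ]), np.float64(3.0424465732811834e-31), np.float64(0.5568742649707207))
```

View pics/f.png

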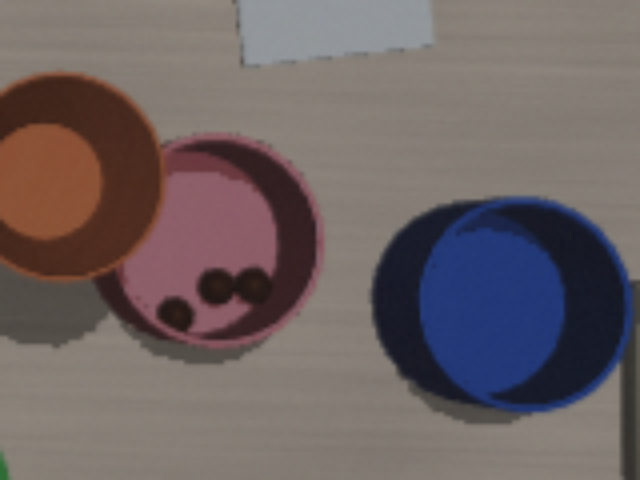

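```bash
python3 -m crank '[[3.5,-3.2,-1,-3.1,0,-6.7,0],[7.1,-6.4,-2,-6.3,0,-13.4,0],[10.7,-9.6,-3,-9.4,-0.1,-20.1,0],[14.2,-12.7,-4,-12.5,-0.1,-26.8,0],[17.8,-15.9,-5,-15.7,-0.2,-33.5,0]]'; python3 - <<'E'
from kin import *
print(delta([.4534,.3388,.20],Rtool(-44.5,-25)))
c=read_camera("top"); cv2.imwrite("pics/f2.png",cv2.resize(c["frame"][210:330,380:540,::-1],(640,480)))
E
```

```text
time: 13.58
tool_pos: [0.4997, 0.1702, 0.2502]
tool_rot: [3.14, 0.433, 1.835]
contact_force: [1.6, -0.3, -1.8]
opening: 0.0138
(array([17.9764, -0.0664, -2.7803]), array([-12.6809,  -0.1713, -27.5634]))
```

View pics/f2.png

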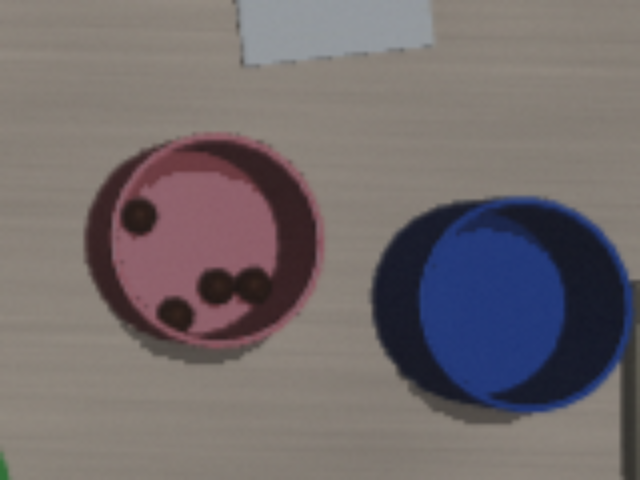

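```bash
python3 -m crank '[[3.5,0,-0.6,-2.5,0,-5.5,0],[7.2,0,-1.1,-5.1,0,-11,0],[10.8,0,-1.7,-7.6,-0.1,-16.5,0],[14.4,-0.1,-2.2,-10.1,-0.1,-22,0],[18,-0.1,-2.8,-12.7,-0.2,-27.6,0]]'; python3 - <<'E'
from kin import *
print(delta([.4532,.3388,.10],Rtool(-44.5,-25)))
c=read_camera("scene"); cv2.imwrite("pics/g1.png",cv2.resize(c["frame"][170:310,340:540,::-1],(700,490)))
E
```

```text
time: 14.25
tool_pos: [0.4539, 0.3383, 0.1995]
tool_rot: [-3.14, 0.437, 2.365]
contact_force: [0.3, 0.3, -1.6]
opening: 0.0138
(array([ 4.2964, -0.0005,  8.9767]), array([-0.0809,  0.0498,  0.0008]))
```

View pics/g1.png

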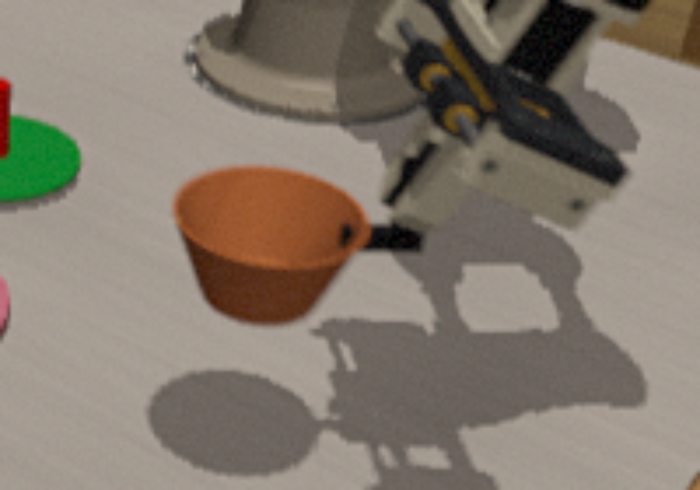

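```bash
python3 - <<'E'
from kin import *
s=read_camera("scene"); c=read_camera("top"); o=robot.observe()
R0=Rn.from_euler("xyz",o["tool_rot"]).as_matrix()
a=np.radians(np.arange(0,360,5)); 
for dt in(0,):
    Rp=R0@E("y",np.radians(25))@np.diag([-1,1,-1]); G=o["tool_pos"]-Rp@[-.08,0,.074]
    ring=G+np.c_[.056*np.cos(a),.056*np.sin(a),.056+0*a]@Rp.T
    for cam,n,roi in((s,"s",(380,200,450,280)),(c,"t",(150,220,260,310))):
        q=proj(cam,ring); b=big(mask(cam,(2,70,25),(18,255,255),roi))
        print(n,"pred L/R/T",q[q[:,0].argmin()],q[q[:,0].argmax()],q[q[:,1].argmin()],"mask",b[b[:,0].argmin()],b[b[:,0].argmax()],b[b[:,1].argmin()], b[b[:,1].argmax()],q[q[:,1].argmax()])
E
```

```text
s pred L/R/T [389.9759 229.0249] [446.744  235.4228] [412.8422 217.4947] mask [392 228] [448 239] [408 219] [416 264] [423.8674 247.137 ]
t pred L/R/T [181.7111 268.1591] [230.84   267.1263] [207.3079 242.0894] mask [181 265] [230 269] [203 242] [203 291] [205.2397 291.2603]
```

```bash
python3 -m crank '[[1.5,0,3,0,0,0,0],[2.8,0,6,0,0,0,0],[4,0,8.5,0,0,0,0],[4.8,0,10.3,0,0,0,0],[5.1,0,11,0,0,0,0]]'; python3 -m crank '[[0,0,0,0,0,0,0],[0,0,0,0,0,0,0]]';python3 obs.py;  python3 - <<'E'
from kin import *
print(delta([.4532,.3388,.0725],Rtool(-44.5,-25)))
E
```

```text
time: 15.02
tool_pos: [0.4554, 0.3363, 0.0781]
tool_rot: [-3.14, 0.439, 2.362]
contact_force: [-0.5, 0.9, -2.7]
opening: 0.0136
time: 15.28
tool_pos: [0.4558, 0.3375, 0.0799]
tool_rot: [3.14, 0.439, 2.362]
contact_force: [0.6, -0.1, -1.3]
opening: 0.0137
t 15.275 q [ 0.7264  0.6285  1.6486 -0.5645  0.9151  0.2964] pos [0.4558 0.3375 0.0799] rot [179.894   25.1533 135.3084] F [ 0.5601 -0.1089 -1.271 ] open 0.0137
(array([ 0.5656, -0.0953,  0.5534]), array([ 0.0247,  0.1535, -0.1734]))
```

```bash
python3 -m crank '[[0.1,0,0.2,0,0,0,0],[0.2,0,0.45,0,0,0,0],[0.2,0,0.45,0,0,0,0]]'; python3 obs.py;  python3 -m crank '[[0.05,0,0.1,0,0,0,0],[0.1,0,0.2,0,0,0,0],[0.1,0,0.2,0,0,0,0]]'; python3 obs.py
```

```text
time: 15.65
tool_pos: [0.4553, 0.337, 0.0738]
tool_rot: [-3.141, 0.439, 2.363]
contact_force: [-0.3, -0.3, -2.4]
opening: 0.0138
t 15.65 q [ 0.7264  0.6373  1.6532 -0.5691  0.9055  0.3038] pos [0.4553 0.337  0.0738] rot [-179.9692   25.1395  135.3804] F [-0.3235 -0.309  -2.4316] open 0.0138
time: 16.02
tool_pos: [0.4554, 0.3373, 0.0722]
tool_rot: [3.141, 0.439, 2.363]
contact_force: [-2.4, 0.3, 3.1]
opening: 0.0139
t 16.025 q [ 0.7267  0.6399  1.6541 -0.5712  0.9022  0.3072] pos [0.4554 0.3373 0.0722] rot [179.9843  25.1606 135.3617] F [-2.4216  0.3217  3.0837] open 0.0139
```

```bash
python3 -m crank '[[0,0,0,0,0,0,0.3],[0,0,0,0,0,0,0.5],[0,0,0,0,0,0,0.5]]'; python3 obs.py;  python3 -m crank '[[0,0,-2,0,0,0,0.5],[0,0,-5,0,0,0,0.5],[0,0,-9,0,0,0,0.5],[0,0,-14,0,0,0,0.5]]'; python3 - <<'E'
from kin import *
s=read_camera("scene");cv2.imwrite("pics/h1.png",cv2.resize(s["frame"][170:330,300:540,::-1],(720,480)))
c=read_camera("top")
b=big(mask(c,(2,70,25),(18,255,255),(190,240,250,300))); print("pan top",circ(cast(c,b,.056)))
R=Rtool(-110,0)
print(delta([.50,.22,.24],Rtool(-65,0)), delta([.553,.02,.20],R))
E
```

```text
time: 16.4
tool_pos: [0.4554, 0.3371, 0.0716]
tool_rot: [-3.141, 0.439, 2.363]
contact_force: [1.5, 0.2, -0.4]
opening: 0.0389
t 16.4 q [ 0.7262  0.6407  1.6544 -0.5712  0.9015  0.3071] pos [0.4554 0.3371 0.0716] rot [-179.9854   25.1433  135.3676] F [ 1.5385  0.1676 -0.4081] open 0.0389
time: 16.9
tool_pos: [0.4125, 0.3787, 0.1989]
tool_rot: [-3.139, 0.439, 2.363]
contact_force: [0.9, 0.7, 0.0]
opening: 0.0459
pan top (array([0.5134, 0.2808]), np.float64(0.055089012038009894), np.float64(0.0017694820290388227))
(array([-17.4255,  -5.4473,   4.0813]), array([ 5.0136, 24.7528, 20.0349])) (array([-31.8875, -16.0296,  15.1698]), array([14.8113, 21.9998, 64.2658]))
```

View pics/h1.png

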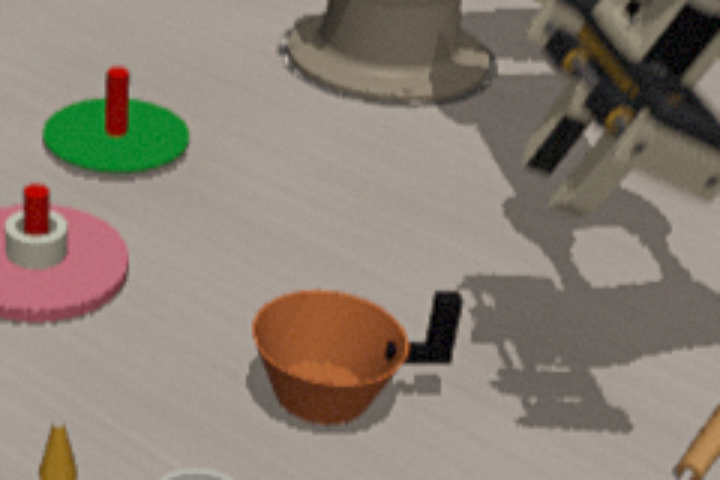

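```bash
python3 - <<'E'
from kin import *
R=Rtool(-110,0); X=[.5518,.0192,.18]
print(delta(X,R),ik(X,R,[-.1,.4,1.5,0,1.3,0]))
c=read_camera("top"); u1=cen(mask(c,(175,150,60),(8,255,255),(300,235,345,275))); print("knob",u1,cast(c,u1[0],.08))
b=big(mask(c,(160,40,60),(179,150,255),(280,215,365,300))); print("plate",circ(cast(c,b,.016)))
b=big(mask(c,(160,40,25),(8,255,255),(395,225,480,310))); b=b[b[:,0]>b.mean(0)[0]]; print("jar",circ(cast(c,b,.09)))
E
```

```text
(array([-31.0124, -16.1895,  16.9669]), array([14.8113, 21.9998, 64.2658])) (array([-0.104 ,  0.4507,  1.5468,  0.    ,  1.144 ,  0.245 ]), np.float64(2.888754079407896e-20), np.float64(0.8640172758882876))
knob (array([321.8627, 254.7647]), 51) [[0.5507 0.0184 0.08  ]]
plate (array([0.5512, 0.0186]), np.float64(0.07561701981680337), np.float64(0.0018428142924049457))
jar (array([ 0.5212, -0.26  ]), np.float64(0.06712705010546974), np.float64(0.00177133526817623))
```

```bash
python3 -m crank '[[-3.9,-2,1.6,1.9,2.8,8,1],[-7.8,-4,3.7,3.7,5.5,16,1],[-11.6,-6.1,6.4,5.6,8.2,24,1],[-15.5,-8.1,8.5,7.4,11,32.1,1],[-19.4,-10.1,10.6,9.3,13.8,40.2,1]]'; python3 - <<'E'
from kin import *
print(delta([.5518,.0192,.15],Rtool(-110,0)))
E
```

```text
time: 17.68
tool_pos: [0.499, 0.1499, 0.1835]
tool_rot: [3.087, 0.164, 1.632]
contact_force: [0.7, -0.3, -0.6]
opening: 0.0896
(array([-12.6403,   4.168 ,   5.7296]), array([ 5.0122,  8.6508, 23.6919]))
```

```bash
python3 -m crank '[[-4.2,1.4,1.9,1.7,2.9,7.9,1],[-8.4,2.8,3.8,3.3,5.8,15.8,1],[-12.6,4.2,5.7,5,8.7,23.7,1],[-12.6,4.2,5.7,5,8.7,23.7,1],[-12.6,4.2,5.7,5,8.7,23.7,1]]'; python3 obs.py; python3 - <<'E'
from kin import *
print(delta([.5518,.0192,.07],Rtool(-110,0)))
s=read_camera("scene"); cv2.imwrite("pics/i.png",cv2.resize(s["frame"][170:290,230:410,::-1],(720,480)))
E
```

```text
time: 18.3
tool_pos: [0.5521, 0.0218, 0.1509]
tool_rot: [3.141, 0.0, 1.226]
contact_force: [0.1, 0.3, 0.4]
opening: 0.0915
t 18.3 q [-0.0991  0.4832  1.5825 -0.0003  1.0756  0.2454] pos [0.5521 0.0218 0.1509] rot [179.9801   0.0126  70.2684] F [0.0822 0.287  0.4095] open 0.0915
(array([-0.2503,  0.0571,  8.0865]), array([0.0199, 0.0126, 0.2684]))
```

View pics/i.png

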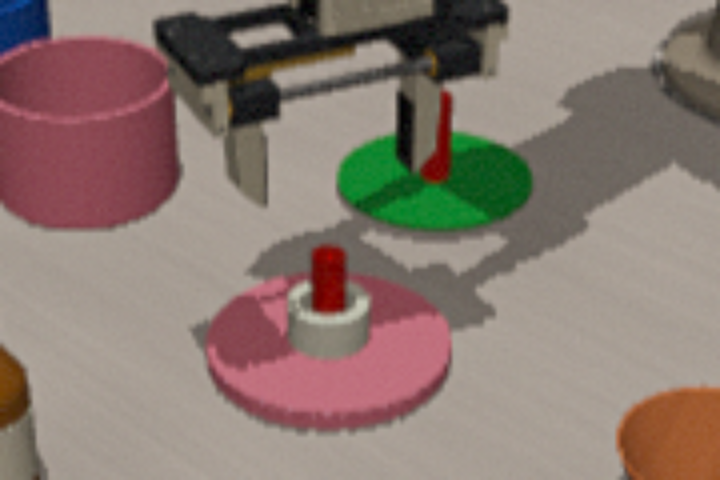

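```bash
python3 -m crank '[[-0.2,0.1,2.5,0,0,0.3,1],[-0.2,0.1,5,0,0,0.3,1],[-0.2,0.1,7,0,0,0.3,0.8],[-0.2,0.1,8,0,0,0.3,0.6],[-0.2,0.1,8,0,0,0.3,0.6]]'; python3 obs.py; python3 -m crank '[[0,0,0,0,0,0,0.6]]'; python3 - <<'E'
from kin import *
print(delta([.5518,.0192,.07],Rtool(-110,0)))
E
```

```text
time: 18.98
tool_pos: [0.553, 0.0207, 0.0717]
tool_rot: [3.14, -0.0, 1.223]
contact_force: [-0.8, 0.7, 0.2]
opening: 0.0665
t 18.975 q [-0.1009  0.5869  1.6592 -0.0002  0.8938  0.2465] pos [0.553  0.0207 0.0717] rot [179.9024  -0.0166  70.0977] F [-0.819   0.7429  0.2229] open 0.0665
time: 19.1
tool_pos: [0.5539, 0.0201, 0.0728]
tool_rot: [3.137, -0.001, 1.222]
contact_force: [-0.1, 0.5, -0.6]
opening: 0.0573
(array([-0.1601, -0.1644,  0.2824]), array([ 0.2366, -0.0553,  0.0402]))
```

```bash
python3 -m crank '[[-0.15,-0.15,0.25,0,0,0,0.5],[-0.15,-0.15,0.25,0,0,0,0.4]]'; python3 obs.py; python3 -m crank '[[0,0,0,0,0,0,0.3],[0,0,0,0,0,0,0.2],[0,0,0,0,0,0,0],[0,0,0,0,0,0,0],[0,0,0,0,0,0,0]]' 40; python3 obs.py
```

```text
time: 19.35
tool_pos: [0.5513, 0.0188, 0.0697]
tool_rot: [3.139, -0.001, 1.221]
contact_force: [-0.4, -0.2, -0.1]
opening: 0.0403
t 19.35 q [-0.1049  0.587   1.6667 -0.0001  0.8851  0.2445] pos [0.5513 0.0188 0.0697] rot [179.8403  -0.036   69.9846] F [-0.3977 -0.1586 -0.098 ] open 0.0403
time: 19.98
tool_pos: [0.5517, 0.0187, 0.0696]
tool_rot: [3.138, -0.001, 1.222]
contact_force: [0.7, -1.0, -1.2]
opening: 0.0213
t 19.975 q [-0.1048  0.5875  1.666  -0.0002  0.8847  0.2445] pos [0.5517 0.0187 0.0696] rot [179.8146  -0.0375  69.9906] F [ 0.7361 -0.9563 -1.2009] open 0.0213
```

```bash
python3 -m crank '[[0,0,-1,0,0,0,0],[0,0,-3,0,0,0,0],[0,0,-6.5,0,0,0,0],[0,0,-10.5,0,0,0,0],[0,0,-14,0,0,0,0]]'; python3 obs.py; python3 - <<'E'
from kin import *
print(delta([.523,-.2585,.21],Rtool(-110,0)))
s=read_camera("scene"); cv2.imwrite("pics/j.png",cv2.resize(s["frame"][130:290,230:470,::-1],(720,480)))
E
```

```text
time: 20.6
tool_pos: [0.5506, 0.0191, 0.2111]
tool_rot: [3.139, -0.001, 1.222]
contact_force: [0.1, 0.1, -3.4]
opening: 0.0211
t 20.6 q [-0.1045  0.4173  1.5084  0.0001  1.2137  0.2445] pos [0.5506 0.0191 0.2111] rot [179.8796  -0.0361  70.0025] F [ 0.1365  0.0639 -3.3736] open 0.0211
(array([-27.0312,   6.9006,   0.1038]), array([ 0.1204, -0.0361,  0.0025]))
```

View pics/j.png

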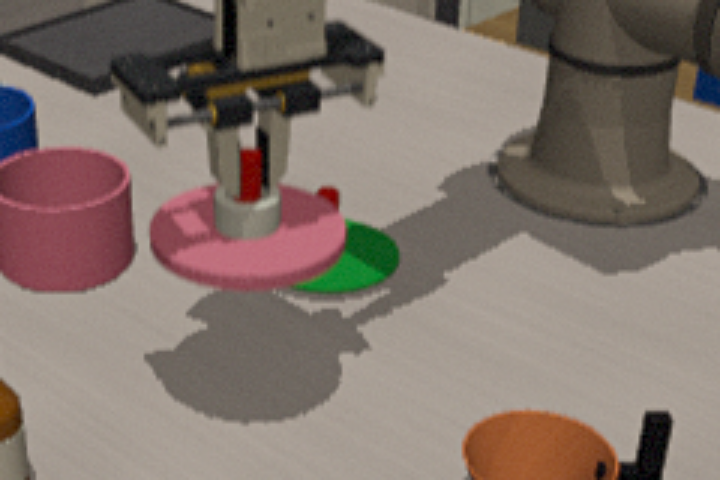

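```bash
python3 -m crank '[[-2,0.5,0,0,0,0,0],[-6,1.5,0,0,0,0,0],[-10.5,2.7,0,0,0,0,0],[-15,3.8,0,0,0,0,0],[-19.5,5,0.1,0,0,0,0]]'; python3 - <<'E'
from kin import *
print(delta([.523,-.2585,.19],Rtool(-110,0)))
E
```

```text
time: 21.28
tool_pos: [0.5306, -0.1824, 0.2081]
tool_rot: [3.14, -0.001, 1.222]
contact_force: [0.3, 0.1, -3.8]
opening: 0.0211
(array([-7.4089,  1.883 ,  1.8067]), array([ 0.0825, -0.0545,  0.0054]))
```

```bash
python3 -m crank '[[-3,0.8,0.5,0,0,0,0],[-5.5,1.4,1,0,0,0,0],[-7.4,1.9,1.4,0,0,0,0],[-7.4,1.9,1.4,0,0,0,0],[-7.4,1.9,1.4,0,0,0,0]]'; python3 obs.py; python3 - <<'E'
from kin import *
print(delta([.523,-.2585,.15],Rtool(-110,0)))
s=read_camera("scene"); cv2.imwrite("pics/k1.png",cv2.resize(s["frame"][130:250,170:350,::-1],(720,480)))
c=read_camera("top"); cv2.imwrite("pics/k2.png",cv2.resize(c["frame"][200:340,370:500,::-1],(520,560)))
E
```

```text
time: 21.9
tool_pos: [0.524, -0.2566, 0.1944]
tool_rot: [3.14, -0.001, 1.222]
contact_force: [0.9, 0.5, -2.6]
opening: 0.0213
t 21.9 q [-0.5876  0.4902  1.4369  0.0018  1.2127 -0.2394] pos [ 0.524  -0.2566  0.1944] rot [179.8814  -0.0717  70.015 ] F [ 0.8572  0.5315 -2.6006] open 0.0213
(array([-0.2175, -0.0378,  4.4411]), array([ 0.1186, -0.0717,  0.015 ]))
```

View pics/k1.png

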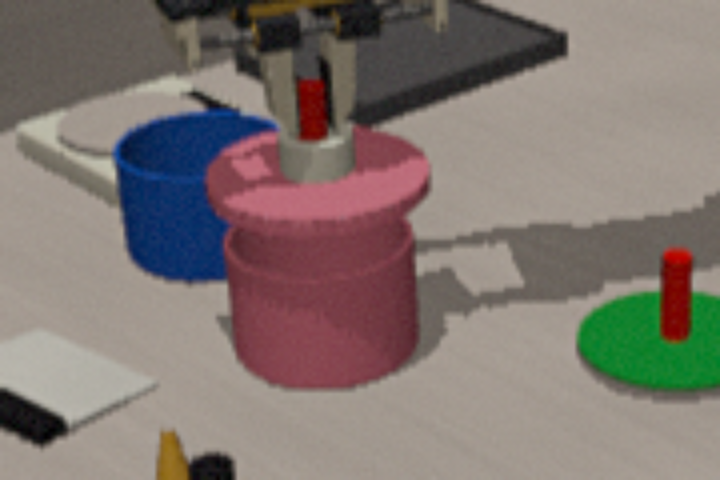

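View pics/k2.png

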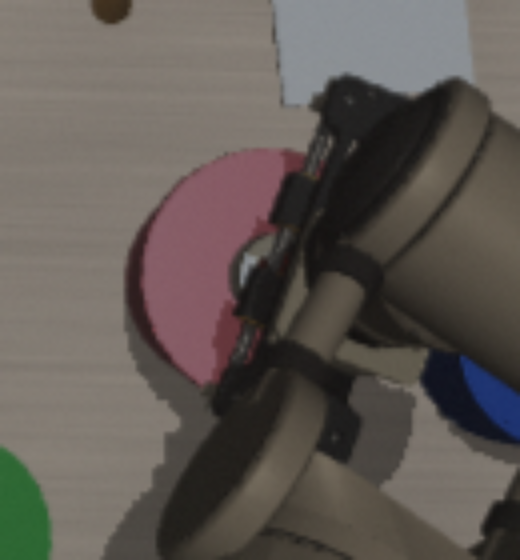

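```bash
python3 - <<'E'
from kin import *
print(delta([.522,-.2595,.162],Rtool(-110,0)))
E
python3 obs.py
```

```text
(array([-0.362 , -0.1125,  3.2693]), array([ 0.1575, -0.0516,  0.0558]))
t 22.0 q [-0.5871  0.4898  1.4368  0.0016  1.2126 -0.2396] pos [ 0.5242 -0.2565  0.1947] rot [179.8425  -0.0515  70.0558] F [ 0.1647 -0.717  -3.214 ] open 0.0214
```

```bash
python3 -m crank '[[-0.2,-0.1,0.8,0.1,0,0,0],[-0.3,-0.1,1.6,0.1,0,0,0],[-0.3,-0.1,2.4,0.1,0,0,0],[-0.3,-0.1,3.2,0.1,0,0,0],[-0.3,-0.1,3.2,0.1,0,0,0]]'; python3 obs.py; python3 - <<'E'
from kin import *
print(delta([.522,-.2595,.152],Rtool(-110,0)))
E
```

```text
time: 22.62
tool_pos: [0.5217, -0.2597, 0.1615]
tool_rot: [-3.141, -0.001, 1.222]
contact_force: [0.2, 0.6, -3.6]
opening: 0.0214
t 22.625 q [-0.5938  0.5226  1.4797  0.0009  1.1405 -0.2449] pos [ 0.5217 -0.2597  0.1615] rot [-179.9472   -0.0594   69.9938] F [ 0.2057  0.6063 -3.5787] open 0.0214
(array([0.0271, 0.0244, 0.9482]), array([-0.0528, -0.0594, -0.0062]))
```

```bash
python3 -m crank '[[0,0,0.3,0,0,0,0],[0,0,0.6,0,0,0,0],[0,0,0.6,0,0,0,0]]'; python3 obs.py; python3 -m crank '[[0,0,0.2,0,0,0,0],[0,0,0.4,0,0,0,0],[0,0,0.4,0,0,0,0]]'; python3 obs.py
```

```text
time: 23.0
tool_pos: [0.522, -0.2599, 0.1563]
tool_rot: [3.141, -0.001, 1.222]
contact_force: [0.6, -0.2, -2.9]
opening: 0.0213
t 23.0 q [-0.5938  0.5278  1.4862  0.0009  1.1272 -0.245 ] pos [ 0.522  -0.2599  0.1563] rot [179.9705  -0.0389  69.9939] F [ 0.5769 -0.2246 -2.8771] open 0.0213
time: 23.38
tool_pos: [0.522, -0.2599, 0.1522]
tool_rot: [3.141, -0.001, 1.222]
contact_force: [-0.2, -0.0, -3.2]
opening: 0.0212
t 23.375 q [-0.5938  0.5322  1.491   0.0009  1.1181 -0.245 ] pos [ 0.522  -0.2599  0.1522] rot [179.9776  -0.0426  69.9932] F [-0.2029 -0.0488 -3.1514] open 0.0212
```

```bash
python3 -m crank '[[0,0,0.1,0,0,0,0],[0,0,0.2,0,0,0,0],[0,0,0.2,0,0,0,0]]'; python3 obs.py; python3 -m crank '[[0,0,0.1,0,0,0,0],[0,0,0.1,0,0,0,0]]'; python3 obs.py
```

```text
time: 23.75
tool_pos: [0.522, -0.2599, 0.1504]
tool_rot: [3.141, -0.001, 1.222]
contact_force: [0.1, -0.1, -3.4]
opening: 0.0212
t 23.75 q [-0.5938  0.5342  1.4932  0.0009  1.1137 -0.245 ] pos [ 0.522  -0.2599  0.1504] rot [179.9652  -0.0377  69.9943] F [ 0.0717 -0.0612 -3.4071] open 0.0212
time: 24.0
tool_pos: [0.5221, -0.26, 0.1496]
tool_rot: [3.14, -0.0, 1.222]
contact_force: [-1.3, 0.3, -1.9]
opening: 0.0212
t 24.0 q [-0.5938  0.535   1.4941  0.0008  1.1114 -0.245 ] pos [ 0.5221 -0.26    0.1496] rot [179.9345  -0.0276  69.9957] F [-1.2955  0.3268 -1.9048] open 0.0212
```

```bash
python3 -m crank '[[0,0,0.1,0,0,0,0],[0,0,0.1,0,0,0,0]]'; python3 obs.py
```

```text
time: 24.25
tool_pos: [0.5221, -0.26, 0.1495]
tool_rot: [3.14, -0.0, 1.222]
contact_force: [-2.4, 0.7, 4.9]
opening: 0.021
t 24.25 q [-0.5937  0.5348  1.4948  0.0008  1.1104 -0.2449] pos [ 0.5221 -0.26    0.1495] rot [179.9056  -0.0167  69.9961] F [-2.391   0.6712  4.8768] open 0.021
```

```bash
python3 -m crank '[[0,0,0,0,0,0,0.35],[0,0,0,0,0,0,0.6],[0,0,0,0,0,0,0.8],[0,0,-1.5,0,0,0,1],[0,0,-4,0,0,0,1]]'; python3 -m crank '[[0,0,-3,0,0,0,1],[0,0,-3,0,0,0,1]]'; python3 obs.py; python3 - <<'E'
from kin import *
s=read_camera("scene"); cv2.imwrite("pics/l1.png",cv2.resize(s["frame"][130:250,170:350,::-1],(720,480)))
u2=cen(mask(s,(175,150,60),(8,255,255),(230,140,275,190))); print(u2,[proj(s,[.522,-.26,z]) for z in(.126,.143,.16)])
m=mask(s,(165,60,25),(8,255,255),(205,140,300,230)); b=big(m); e=cv2.fitEllipse(b); print(b.min(0),b.max(0))
E
```

```text
time: 24.88
tool_pos: [0.5218, -0.2598, 0.189]
tool_rot: [-3.141, -0.001, 1.222]
contact_force: [0.1, -1.0, 1.1]
opening: 0.0667
time: 25.12
tool_pos: [0.5233, -0.2608, 0.2218]
tool_rot: [3.135, 0.001, 1.222]
contact_force: [-0.2, -0.3, 0.0]
opening: 0.0866
t 25.125 q [-0.5938  0.4661  1.3978  0.0009  1.2706 -0.2449] pos [ 0.5233 -0.2608  0.2218] rot [179.5939   0.0501  69.9944] F [-0.1865 -0.2546  0.0248] open 0.0866
(array([248.2283, 171.8587]), 92) [array([[248.5758, 176.5969]]), array([[248.1195, 170.9688]]), array([[247.6567, 165.2591]])]
[223 176] [277 226]
```

View pics/l1.png

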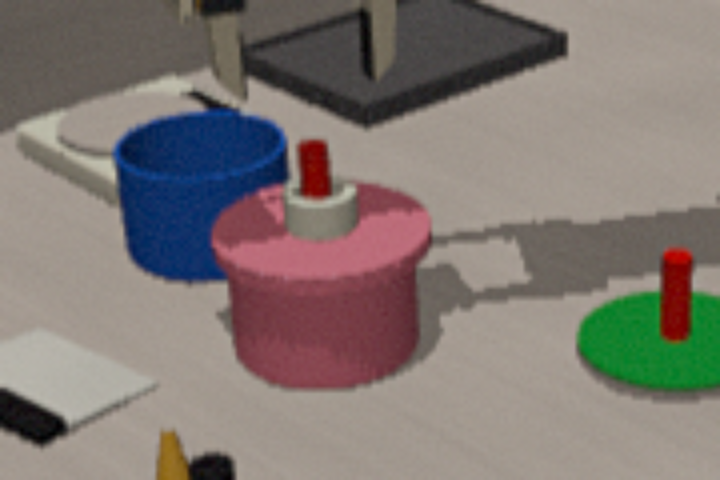

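```bash
python3 - <<'E'
from kin import *
s=read_camera("scene")
print(delta([.5221,-.26,.123],Rtool(-110,0)))
hsv=cv2.cvtColor(s["frame"],cv2.COLOR_RGB2HSV)
m=mask(s,(0,0,90),(60,70,255),(235,172,262,192)); b=big(m); print("collar cols",b.min(0),b.max(0),proj(s,[[.522,-.26,.112],[.522,-.26,.097],[.522,-.26,.045]]))
m=mask(s,(165,60,25),(8,255,255),(205,140,300,230)); 
for r in(185,190,194,205,210,215): x=np.where(m[r])[0]; print(r,x.min(),x.max(),(x.min()+x.max())/2)
E
```

```text
(array([-0.008 ,  0.0038,  9.5702]), array([ 0.0785, -0.0271, -0.0031]))
collar cols [241 172] [261 189] [[248.9467 181.1719]
 [249.3393 186.0147]
 [250.6632 202.3462]]
185 224 277 250.5
190 223 277 250.0
194 224 275 249.5
205 228 274 251.0
210 228 274 251.0
215 229 274 251.5
```

```bash
python3 -m crank '[[0,0,3,0,0,0,1],[0,0,6,0,0,0,1],[0,0,7.5,0,0,0,1],[0,0,8.5,0,0,0,1],[0,0,8.5,0,0,0,1]]';  python3 obs.py; python3 - <<'E'
from kin import *
print(delta([.5221,-.26,.123],Rtool(-110,0)))
s=read_camera("scene"); cv2.imwrite("pics/m1.png",cv2.resize(s["frame"][130:250,170:350,::-1],(720,480)))
E
```

```text
time: 25.85
tool_pos: [0.522, -0.2599, 0.1331]
tool_rot: [3.142, -0.001, 1.222]
contact_force: [-0.5, -0.1, -0.5]
opening: 0.0912
t 25.85 q [-0.5938  0.5537  1.5122  0.0009  1.0758 -0.245 ] pos [ 0.522  -0.2599  0.1331] rot [179.998   -0.0472  69.9899] F [-0.5346 -0.1262 -0.4537] open 0.0912
(array([-0.0058,  0.0138,  1.0098]), array([ 0.002 , -0.0472, -0.0101]))
```

View pics/m1.png

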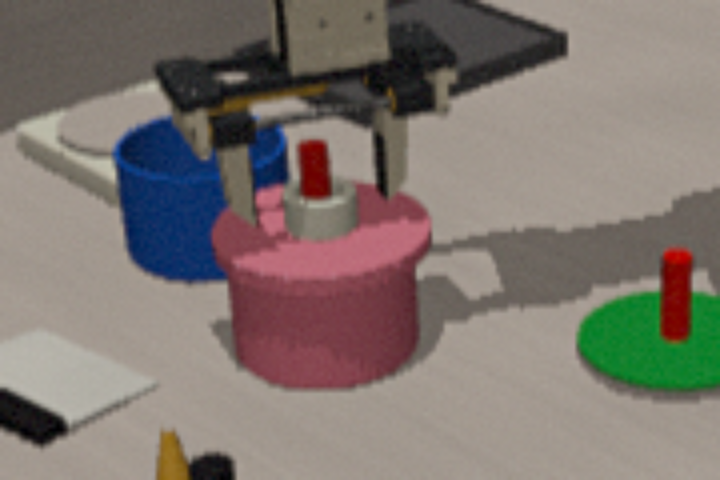

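```bash
python3 -m crank '[[0,0,0.4,0,0,0,1],[0,0,0.8,0,0,0,0.85],[0,0,1,0,0,0,0.75],[0,0,1,0,0,0,0.7]]' 6;  python3 obs.py; python3 -m crank '[[0,0,0,0,0,0,0.65],[0,0,0,0,0,0,0.6],[0,0,0,0,0,0,0.56],[0,0,0,0,0,0,0.5],[0,0,0,0,0,0,0.45]]' 6; python3 obs.py
```

```text
time: 26.4
tool_pos: [0.522, -0.2599, 0.1233]
tool_rot: [3.141, -0.001, 1.222]
contact_force: [-0.3, 0.4, -0.1]
opening: 0.0672
t 26.4 q [-0.5937  0.5649  1.5229  0.0009  1.0534 -0.245 ] pos [ 0.522  -0.2599  0.1233] rot [179.9656  -0.0383  69.9938] F [-0.2733  0.3695 -0.0744] open 0.0672
time: 27.02
tool_pos: [0.5218, -0.2598, 0.1235]
tool_rot: [3.141, -0.001, 1.222]
contact_force: [-2.7, 1.5, 2.4]
opening: 0.0504
t 27.025 q [-0.5938  0.5645  1.5231  0.0007  1.0541 -0.245 ] pos [ 0.5218 -0.2598  0.1235] rot [179.9941  -0.0341  69.9946] F [-2.6571  1.538   2.417 ] open 0.0504
```

```bash
python3 -m crank '[[0,0,0,0,0,0,0.45],[0,0,0,0,0,0,0.45]]' 6; python3 obs.py; python3 - <<'E'
from kin import *
s=read_camera("scene"); cv2.imwrite("pics/n1.png",cv2.resize(s["frame"][130:250,170:350,::-1],(720,480)))
m=mask(s,(165,60,25),(8,255,255),(205,140,300,230)); 
for r in(185,190,194,205,210,215): x=np.where(m[r])[0]; print(r,x.min(),x.max(),(x.min()+x.max())/2)
E
```

```text
time: 27.28
tool_pos: [0.5219, -0.2599, 0.1235]
tool_rot: [3.141, -0.001, 1.222]
contact_force: [-3.2, 0.4, 3.7]
opening: 0.0507
t 27.275 q [-0.5938  0.5646  1.5229  0.0008  1.0538 -0.245 ] pos [ 0.5219 -0.2599  0.1235] rot [179.9735  -0.0347  69.995 ] F [-3.1961  0.3789  3.7304] open 0.0507
185 223 276 249.5
190 223 276 249.5
194 224 274 249.0
205 228 273 250.5
210 228 274 251.0
215 228 274 251.0
```

View pics/n1.png

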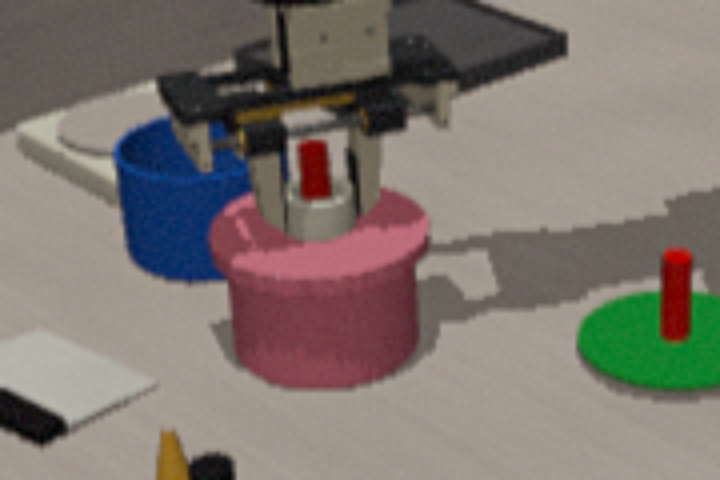

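```bash
python3 -m crank '[[0,0,0,0,0,0,0.4],[0,0,0,0,0,0,0.4],[0,0,0,0,0,0,0.4]]' 20; python3 obs.py;  python3 -m crank '[[0,0,-0.1,0,0,0,0.4],[0,0,-0.2,0,0,0,0.4],[0,0,-0.2,0,0,0,0.4]]' 20; python3 obs.py
```

```text
time: 27.7
tool_pos: [0.522, -0.2599, 0.1235]
tool_rot: [3.141, -0.001, 1.222]
contact_force: [-3.8, 1.0, 4.9]
opening: 0.0506
t 27.7 q [-0.5937  0.5646  1.5229  0.0009  1.0538 -0.245 ] pos [ 0.522  -0.2599  0.1235] rot [179.9724  -0.0394  69.992 ] F [-3.7854  0.9762  4.9297] open 0.0506
time: 28.08
tool_pos: [0.5224, -0.26, 0.1253]
tool_rot: [3.14, -0.001, 1.222]
contact_force: [0.0, -0.1, -1.7]
opening: 0.0505
t 28.075 q [-0.5937  0.5627  1.5204  0.0011  1.0572 -0.245 ] pos [ 0.5224 -0.26    0.1253] rot [179.9173  -0.0337  69.9927] F [ 0.0355 -0.0542 -1.6857] open 0.0505
```

```bash
python3 -m crank '[[0,0,-0.3,0,0,0,0.4],[0,0,-0.6,0,0,0,0.4],[0,0,-1,0,0,0,0.4],[0,0,-1.5,0,0,0,0.4],[0,0,-2,0,0,0,0.4]]' 25; python3 obs.py; python3 - <<'E'
from kin import *
s=read_camera("scene"); cv2.imwrite("pics/o1.png",cv2.resize(s["frame"][130:250,170:350,::-1],(720,480)))
E
```

```text
time: 28.7
tool_pos: [0.5221, -0.26, 0.1459]
tool_rot: [3.14, -0.001, 1.222]
contact_force: [-0.1, -0.6, -1.2]
opening: 0.0507
t 28.7 q [-0.5937  0.5391  1.4984  0.0009  1.1032 -0.245 ] pos [ 0.5221 -0.26    0.1459] rot [179.9368  -0.0317  69.9942] F [-0.1419 -0.5597 -1.2476] open 0.0507
```

View pics/o1.png

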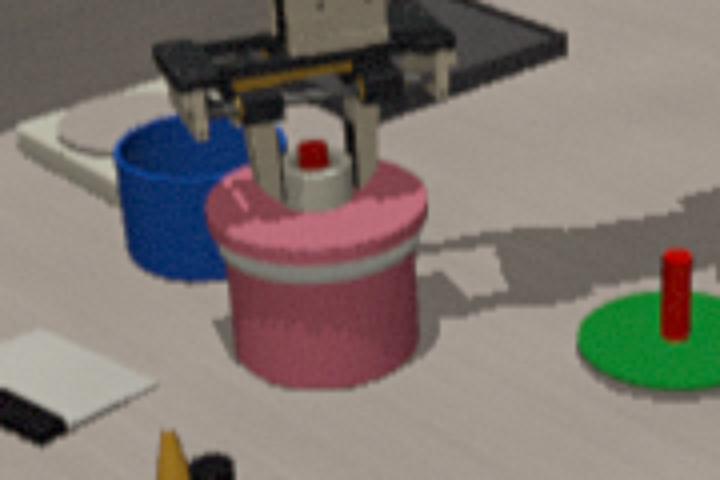

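```bash
python3 -m crank '[[0,0,-1,0,0,0,0.4],[0,0,-2.5,0,0,0,0.4],[0,0,-4.2,0,0,0,0.4],[0,0,-6,0,0,0,0.4],[0,0,-7.2,0,0,0,0.4]]' 25; python3 -m crank '[[0,0,0,0,0,0,0.4],[0,0,0,0,0,0,0.4],[0,0,0,0,0,0,0.4]]' 25; python3 obs.py
```

```text
time: 29.38
tool_pos: [0.5224, -0.2602, 0.2193]
tool_rot: [3.139, -0.0, 1.222]
contact_force: [-0.0, 0.7, -1.5]
opening: 0.0504
time: 29.75
tool_pos: [0.5217, -0.2598, 0.2167]
tool_rot: [-3.141, -0.001, 1.222]
contact_force: [0.2, 0.4, -1.7]
opening: 0.0505
t 29.75 q [-0.5939  0.4712  1.4041  0.0008  1.2671 -0.2449] pos [ 0.5217 -0.2598  0.2167] rot [-179.9662   -0.0544   69.9931] F [ 0.1525  0.4151 -1.6595] open 0.0505
```

```bash
python3 -m crank '[[0,0,-0.3,0,0,0,0.4],[0,0,-0.6,0,0,0,0.4],[0,0,-0.7,0,0,0,0.4],[0,0,-0.7,0,0,0,0.4],[0,0,-0.7,0,0,0,0.4]]' 25; python3 -m crank '[[0,0,0,0,0,0,0.4],[0,0,0,0,0,0,0.4],[0,0,0,0,0,0,0.4],[0,0,0,0,0,0,0.4]]' 25; python3 obs.py; python3 - <<'E'
from kin import *
s=read_camera("scene"); cv2.imwrite("pics/p1.png",s["frame"][:,:,::-1])
c=read_camera("top"); cv2.imwrite("pics/p2.png",c["frame"][:,:,::-1])
m=mask(s,(165,60,25),(8,255,255),(205,100,300,230)); 
for r in(205,210,215): x=np.where(m[r])[0]; print(r,x.min(),x.max())
print(robot.observe()["qvel"])
E
```

```text
time: 30.38
tool_pos: [0.522, -0.2599, 0.2244]
tool_rot: [3.141, -0.001, 1.222]
contact_force: [0.7, 0.0, -1.7]
opening: 0.0502
time: 30.88
tool_pos: [0.522, -0.26, 0.2245]
tool_rot: [3.141, -0.001, 1.222]
contact_force: [0.7, -0.0, -2.6]
opening: 0.0506
t 30.875 q [-0.5938  0.4648  1.3925  0.0008  1.2837 -0.2449] pos [ 0.522  -0.26    0.2245] rot [179.951   -0.0344  69.9939] F [ 0.679  -0.0044 -2.607 ] open 0.0506
205 228 273
210 228 274
215 228 274
[ 0.0004 -0.0003 -0.0003 -0.0009 -0.     -0.0007]
```

View pics/p1.png

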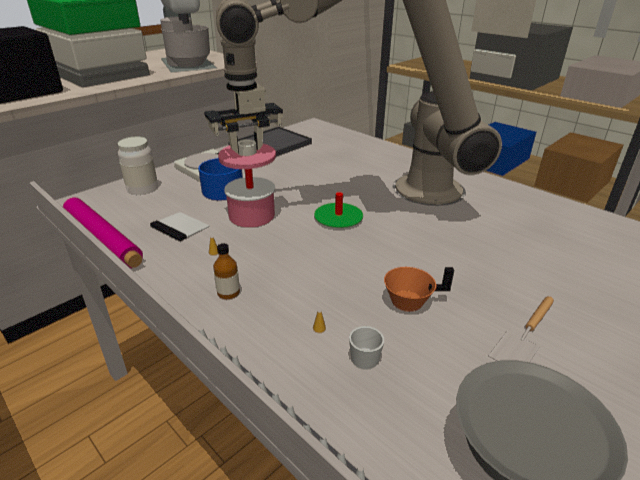

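View pics/p2.png

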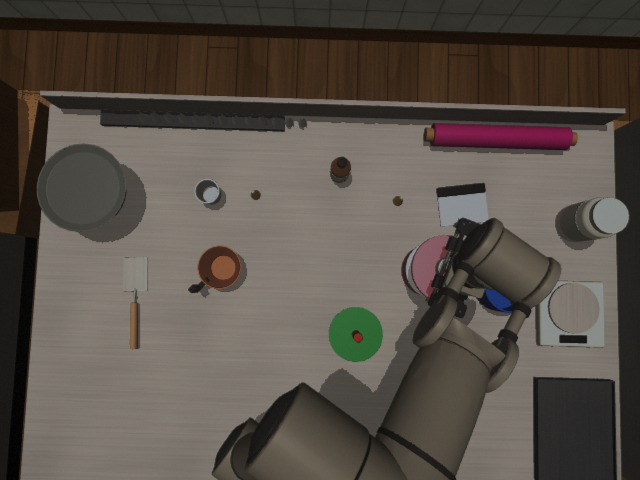

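```bash
python3 -c "
from cell import robot
robot.hand_in()"
```

```text
the job is handed in; nothing more can be done
```

The whole job is done and handed in at about 31 s of the 72 s allowed. No verdict came back, so this rests on my own checks.

- **Truffles:** I gripped the pan by its handle and tipped it to about 110° over the jar. The top camera showed all four truffles inside afterwards.
- **Pan:** It stands empty and upright about 2 mm from where it started, and I let go of it.
- **Lids:** I lifted both by the red knob (about 3.4 N, which matches their combined weight) and lowered them onto the jar. They touched down at the expected seated height (0.1495 m measured, 0.1496 m predicted), and then I let go.
- **Outer lid:** I gripped the white collar and lifted straight up. The force of about 1.7 N fits the outer lid alone. It is held still and level 10.1 cm above where it sat.

In the last pictures the inner lid is still seated. The jar has not moved in the image since the lids went on, and the other things on the bench look untouched.

Three readings were not quite as expected:
- **Lid shift:** Closing on the collar slid the outer lid by about 1 pixel (2–3 mm), within its play.
- **Side and upward force:** The same grip showed about 4 N sideways and 5 N upward, and both vanished once the lid lifted.
- **Opening:** The fingers read 50.5 mm on the 52 mm collar.

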